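# Load the spring tester and mark the reading

## Task

Add the second large slotted brass mass to the hanger of the spring tester: slide it sideways onto the stem so that it sits flat and centred on the large one already there, with its slot turned about a quarter turn or more (at least 70 degrees) away from the slot below, and set it down without letting it drop or dragging the hanger down. When the spring has settled under the load, slide the orange rider down the scale until its line is level with the red pointer. Leave the small mass, the beaker and the dish where they are.

Things in the scene. Friction and masses are not known exactly. Their poses are not given: they have to be found in the camera images.
- mass: the large slotted brass mass that lies flat on the bench: disc 50 mm in diameter, 14 mm thick, about 200 g, its slot pointing roughly away from the robot (within 35 degrees). Origin: centre of its underside; z up through the disc; its 9 mm wide slot runs from the centre (rounded end, 4.5 mm behind the centre) out to the rim along its +x. Grip it across the diameter, clear of the slot mouth.
- mass_slot (a point): middle of the slot mouth of that mass, on the rim, 25 mm along +x from its axis, at mid thickness
- first_mass: an identical slotted brass mass (50 mm, 14 mm thick, 200 g) already on the hanger plate, loose, stem at its centre; origin centre of its underside, slot along its +x, which points roughly away from the robot (within 35 degrees). It can be turned on the plate by rubbing against it.
- first_slot (a point): middle of the slot mouth of the mass already on the hanger, 25 mm along its +x, at mid thickness
- small_mass: a smaller slotted brass mass, 38 mm in diameter, 10 mm thick, lying on the bench; not needed, leave it. It and the large mass may have changed places.
- tester: the spring tester, fixed to the bench: grey base plate 190 x 140 mm (x -55 to 135 mm, y -70 to 70 mm, top 14 mm above the bench), 14 mm steel column at x = 105 mm, 360 mm tall, and held from it by an arm from behind a grey spring housing 30 (x) x 44 (y) mm, from 225 to 337 mm above the bench, right over the hanger. Origin: bench point under the hanger's axis; x points from its scale face towards the column (roughly away from the robot), z up.
- hanger (a joint): height of the spring-hung hanger (m): 0 with one large mass on, grows as it sinks. Spring 90 N/m, so another 200 g lowers it by about 22 mm; damped, settles within a second; stop at 0.045. It moves only up and down and does not turn.
- hanger_plate (a point): centre of the top face of the hanger's round plate (44 mm in diameter, 5 mm thick), on the axis of the 6 mm stem that rises from it straight into the brass bush (underside 217 mm above the bench). 75 mm above the bench when the hanger joint is 0. Axes as the tester.
- pointer_tip (a point): tip of the small red pointer that sticks 4 mm out of the slot in the scale face and rises and falls with the hanger; at the bench height 305 mm when the hanger joint is 0
- rider (a joint): place of the orange rider on its rail on the scale face (m), grows downwards; 0 is level with the pointer at hanger 0. Range -0.02 to 0.055; a 2 N friction holds it where it is left.
- rider_grip (a point): middle of the rider's orange grip, a fin 9 mm wide (y), 14 mm tall, standing out from the scale face towards the robot from 7 to 29 mm in front of it (this point 18 mm in front of it); the rider's line is at the height of this point. Pinch the fin across its 9 mm. Axes as the tester.
- beaker_50: small glass beaker, 48 x 54 x 58 mm, standing to the right; origin centre of its underside; leave it
- petri: covered petri dish, 63 mm in diameter, 14 mm high, to the right; origin centre of its underside; leave it
Not all that is in view belongs to the job. Leave any pink or turquoise look-alike of the first_mass alone.

How it is judged:
On the way, in this order (a step that is already met when the one before it is completed fails the run):
1. the second large mass sits released, flat and centred on the first on the hanger, slots at least 70 degrees apart, hanger at rest (horizontal distance between each of mass, first_mass and hanger_plate below 0.004 m and z of mass in the frame of hanger_plate between 0.012 and 0.017 m and angle between mass's own z axis and vertical below 0.08 rad and z of first_mass in the frame of hanger_plate between -0.002 and 0.003 m and horizontal distance between mass_slot and first_slot above 0.0285 m and contact force between the fingers and mass below 0.1 N and velocity of joint hanger between -0.01 and 0.01 m/s and value of joint hanger above 0.015 m), for 0.2 s.
2. the rider's line is level with the pointer (z of rider_grip in the frame of pointer_tip between -0.004 and 0.004 m), for 0.2 s.
At the end, for the whole second after the job is handed in: Both large masses rest on the hanger plate, the second flat (within 0.08 rad) on the first, each within 4 mm of the stem axis, slot mouths at least 28.5 mm (70 degrees) apart; the hanger hangs at rest under the load and the rider's line is within 4 mm of the pointer's height; everything released (all of step 1 and all of step 2 and linear speed of mass below 0.02 m/s and contact force between the fingers and tester below 0.1 N); the robot touches nothing.
It fails at once if the hanger is jerked or dragged down almost to its stop (more than 40 mm) (value of joint hanger above 0.04 m).
It fails at once if the small mass, the beaker or the dish is moved by more than 20 mm (distance of any of small_mass, beaker_50, petri from where it was at the start of the episode above 0.02 m).
It fails at once if the beaker is tipped (angle between beaker_50's own z axis and vertical above 0.5 rad).
It also fails if it takes over 67 s, if anything falls off the work surface, if the arm or the gripper's body presses on something with over 40 N, if the wrist force passes 120 N, or if a joint passes its speed limit or range.

## Robot

A 6-joint arm with a two-finger parallel gripper is mounted at the origin on a cart in front of the work surface, level with it; the furniture and walls round the work are solid. World frame = base frame: x ahead of the robot, y to its left, z up, the work surface at z = 0. Lengths are in m, angles in rad, forces in N, time in s.
With the tool pointing down it reaches from about 0.325 to 0.9 m from the base axis. Payload 6.1 kg.
Tool frame: the origin (TCP) lies on the centre line of the jaws, within the pads' length; the fingertips stand 25 mm ahead of it and the grasp point (between the pads) lies 6 mm ahead of it; x points along the fingers, z is the direction in which the jaws open and shut, and the axes are right-handed (so a half turn about x gives the same grasp; the last joint's range is limited). The gripper opens to 87 mm and grips with 3 to 60 N. Pads are 19 mm wide; open, the fingers measure 117 mm over their backs; the gripper's body (75 mm by 190 mm) begins 51 mm behind the grasp point.
Start: joints at [-1.349, 0.22, 1.526, -0, 1.395, -0.126], TCP at [0.213, -0.588, 0.248] pointing down, gripper open.
Joint ranges: [-2.98, 2.98], [-0.91, 2.08], [0.09, 2.57], [-1.24, 4.39], [0.2, 2.65], [-2.68, 2.68]. Speed limits (rad/s): [2.57, 2.57, 3.01, 3.14, 3.14, 3.14].

## Interface

Orientations are given as a rotation vector (axis times angle).
In Python, from workcell import bot gives the robot as it stands.
- The arm moves only by the shell command python3 -m jog 'ROWS' [OPENING] [FORCE]. ROWS is JSON, a list of rows, each a list of 2 entries, a list of its own where there are three numbers: the shift along the tool's x, y, z in mm, then the turn, a rotation vector about the tool's x, y, z in degrees. In form: [[[tx, ty, tz], [ax, ay, az]], ...]. A call has 1 to 8 rows; each row is the pose to reach, as a shift and turn from the pose measured when the call began, along the tool's axes at that moment; what a row does not reach only later rows make up. A row lasts 1/12 s, in which the tool goes at most 41.7 mm and 7.16 degrees, less where a joint would pass 70% of its speed; a pose out of reach is approached as far as the arm can. A call with a gripper value outside its range is refused whole. OPENING is the opening, from 0 (shut) to 1 (fully open), set as the call begins (- or left out, the last holds). The fingers move at their own pace and stop on an object; FORCE is the grip in N (left out, the last holds). Time passes only in rows, so rows that repeat a pose let the fingers close. It gives the time, the measured TCP pose, the force and the opening at its end, in the units of the state.
- bot.sense(): the state, without advancing time (a new reading comes with each control period).
- bot.read_camera(name): name is "scene" or "top" or "wrist"; returns a dict with "image" (480x640x3 uint8, blue, green, red), "fx", "fy", "cx", "cy" (pixels), "R" (3x3) and "t" (3): a world point X has camera coordinates R X + t. Camera axes: x right, y down, z forward; pixel columns grow to the right and rows downward; lengths in m; the calibration is good to about 2 mm. The wrist camera is an equidistant fisheye: a pixel r from the principal point sees the ray r / f radians off the axis. A picture is of the moment at which its call begins. There is no depth.
- bot.close_job(): hands the job in, once; it reports no verdict.
The state is a dict: "t": time; "joint_pos": joint angles; "joint_vel": joint speeds; "joint_efforts": joint torques, N m; "tcp_pos": TCP position; "orientation": TCP orientation; "force": force on the tool from outside, world axes, zero at the start; "ft_torque": the same for the moment, N m; "gripper_width": opening from 0.0 (shut) to 1.0 (fully open).
Only numpy, scipy, OpenCV 4.12 (cv2) and the standard library are available. Lean on these libraries where they do the work, as an engineer would, in place of code of your own. Each camera call takes 0.05 s, during which the arm holds its last target.

## Working session

There is one attempt and no reset: what is moved stays moved. The work goes in short steps, Python scripts to look and compute and a shell command to move; the robot and the scene stay as the last step left them, time stands still between calls to the robot, and variables do not carry over. Pictures are saved under pics/ and viewed, and the job is handed in when it is done.

```bash
ls; mkdir -p pics; python3 - <<'E'
from workcell import bot
import cv2
s=bot.sense();print({k:(v if not hasattr(v,'__len__') else [round(float(x),4) for x in v]) for k,v in s.items()})
for n in ["scene","top","wrist"]:
    c=bot.read_camera(n);cv2.imwrite(f"pics/{n}0.png",c["image"]);print(n,c["fx"],c["cx"],c["cy"],c["R"],c["t"])
E
```

```text
pics
{'t': 0.0, 'joint_pos': [-1.3491, 0.2212, 1.5276, 0.0, 1.3947, -0.1261], 'joint_vel': [0.0009, -0.0014, -0.0004, 0.0005, 0.0017, 0.0007], 'joint_efforts': [-0.0017, -49.4618, -38.7375, 0.0698, 0.0572, -0.0001], 'tcp_pos': [0.2129, -0.587, 0.2464], 'orientation': [0.9506, 1.3553, -0.9484], 'force': [0.4304, 0.0318, -0.0852], 'ft_torque': [0.0186, -0.0337, -0.0404], 'gripper_width': 1.0022432390729854}
scene 452.14031499658444 320.82919893486604 237.62964925287613 [[-0.74198897 -0.67025685  0.01442663]
 [-0.36216727  0.38263257 -0.84995717]
 [ 0.56416951 -0.63588369 -0.52665424]] [0.35564755 0.38250644 0.8110012 ]
top 546.8933586387924 318.31399562058164 243.13762587465726 [[-0.01324285 -0.99988083  0.0079341 ]
 [-0.98757855  0.01183665 -0.15667959]
 [ 0.15656701 -0.00991043 -0.98761762]] [-0.06202648  0.56087023  1.14357193]
wrist 371.64829954431775 314.88118606465406 236.66390834243904 [[ 0.34082512 -0.9401247  -0.00194381]
 [-0.89596593 -0.32544102  0.30221383]
 [-0.28475129 -0.10126048 -0.95323818]] [-0.62390359 -0.03660954  0.39223008]
```

View pics/scene0.png

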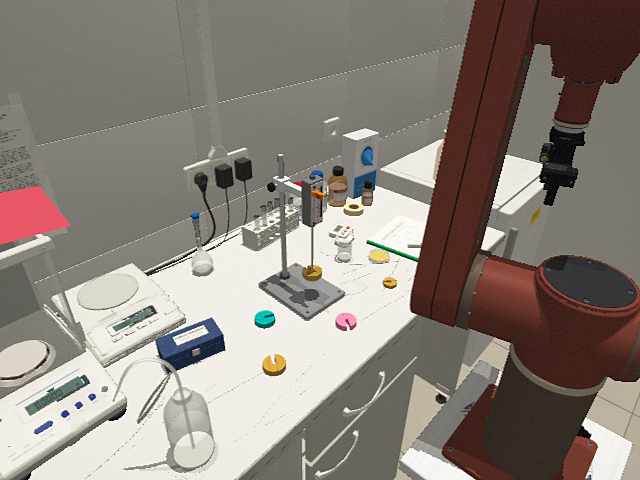

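View pics/top0.png

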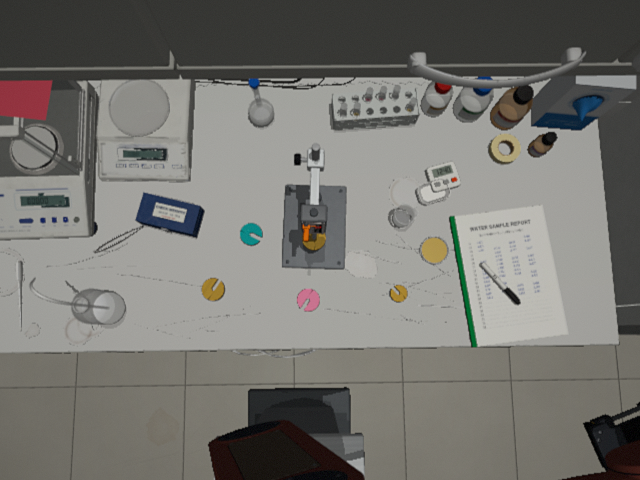

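View pics/wrist0.png

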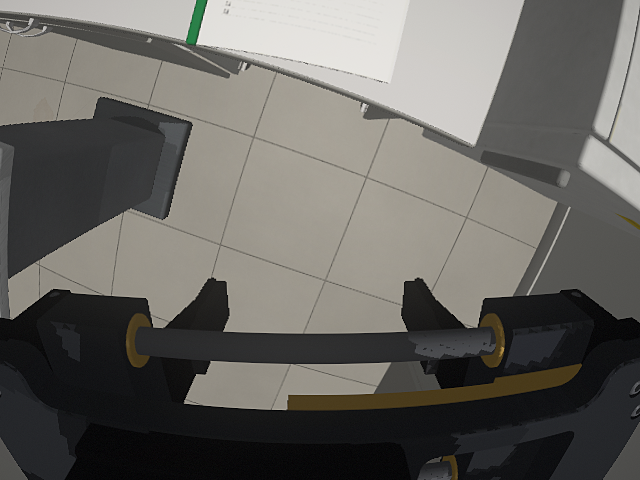

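```bash
cat > h.py <<'E'
import numpy as np,cv2
from workcell import bot
from scipy.spatial.transform import Rotation as Ro
def ray(c,u,v):
    R=np.array(c["R"]);t=np.array(c["t"])
    d=R.T@np.array([(u-c["cx"])/c["fx"],(v-c["cy"])/c["fy"],1.]);return -R.T@t,d
def onz(c,u,v,z):
    o,d=ray(c,u,v);return o+d*(z-o[2])/d[2]
def proj(c,X):
    p=np.array(c["R"])@np.array(X)+np.array(c["t"]);return np.array([c["fx"]*p[0]/p[2]+c["cx"],c["fy"]*p[1]/p[2]+c["cy"]])
def projw(c,X):
    p=np.array(c["R"])@np.array(X)+np.array(c["t"]);th=np.arctan2(np.hypot(p[0],p[1]),p[2]);ph=np.arctan2(p[1],p[0])
    return np.array([c["cx"]+c["fx"]*th*np.cos(ph),c["cy"]+c["fy"]*th*np.sin(ph)])
def rayw(c,u,v):
    a=(u-c["cx"])/c["fx"];b=(v-c["cy"])/c["fy"];th=np.hypot(a,b);k=np.sin(th)/th if th>1e-9 else 1
    R=np.array(c["R"]);return -R.T@np.array(c["t"]),R.T@np.array([a*k,b*k,np.cos(th)])
def onzw(c,u,v,z):
    o,d=rayw(c,u,v);return o+d*(z-o[2])/d[2]
def crop(im,x0,y0,x1,y1,name,s=6):
    cv2.imwrite("pics/"+name,cv2.resize(im[y0:y1,x0:x1],None,fx=s,fy=s,interpolation=cv2.INTER_CUBIC))
def st():
    s=bot.sense();R=Ro.from_rotvec(s["orientation"]).as_matrix()
    return s,np.array(s["tcp_pos"]),R
E
python3 - <<'E'
from h import *
c=bot.read_camera("top");im=c["image"]
hsv=cv2.cvtColor(im,cv2.COLOR_BGR2HSV)
for nm,lo,hi in [("brass",(12,120,90),(30,255,255)),("teal",(80,120,90),(100,255,255)),("pink",(150,60,120),(178,255,255))]:
    m=cv2.inRange(hsv,np.array(lo),np.array(hi))
    n,l,s,ce=cv2.connectedComponentsWithStats(m)
    for i in range(1,n):
        if s[i,4]>60:
            pts=cv2.findContours((l==i).astype('u1'),0,2)[0][0]
            (x,y),r=cv2.minEnclosingCircle(pts)
            P=onz(c,x,y,.014);print(nm,s[i],(x,y,r),P.round(4), 'dir',onz(c,*ce[i],.014)-P)
a=im[265:315,185:245];b=im[265:315,370:430]
d=im[180:280,270:360]
cv2.imwrite("pics/c1.png",np.hstack([cv2.resize(x,(390,400) if x is not d else (0,0) or (390,400),interpolation=2) for x in (a,b)]))
crop(im,265,175,365,275,"c2.png")
c=bot.read_camera("scene");crop(c["image"],255,160,355,320,"c3.png",4)
crop(c["image"],245,340,305,390,"c4.png",6)
E
```

```text
brass [302 224  24  26 311] (311.29486083984375, 236.2948760986328, 14.013636589050293) [ 0.5805 -0.0539  0.014 ] dir [-6.26684088e-03 -2.85880031e-03  2.22044605e-16]
brass [422 238  25  24 460] (433.8388366699219, 249.80165100097656, 12.293993949890137) [ 0.5468 -0.3266  0.014 ] dir [ 0.00027105 -0.00015888  0.        ]
brass [202 278  22  23 339] (212.63734436035156, 288.99786376953125, 11.119168281555176) [0.4657 0.164  0.014 ] dir [-0.00112502  0.00097698  0.        ]
brass [390 285  17  17 186] (398.15625, 293.0, 8.397981643676758) [ 0.4517 -0.2435  0.014 ] dir [-0.0010991 -0.001049   0.       ]
teal [240 223  22  22 320] (250.63043212890625, 233.67391967773438, 10.761526107788086) [0.5881 0.0814 0.014 ] dir [0.00066604 0.00141015 0.        ]
pink [   0   81   52   39 1811] (25.5, 97.5, 30.372783660888672) [0.9146 0.6044 0.014 ] dir [-2.55380560e-03  1.87714335e-03  2.22044605e-16]
pink [297 289  23  22 359] (307.8227233886719, 299.5557861328125, 11.285133361816406) [ 0.4399 -0.0447  0.014 ] dir [ 0.00120205 -0.00095073  0.        ]
```

View pics/c1.png

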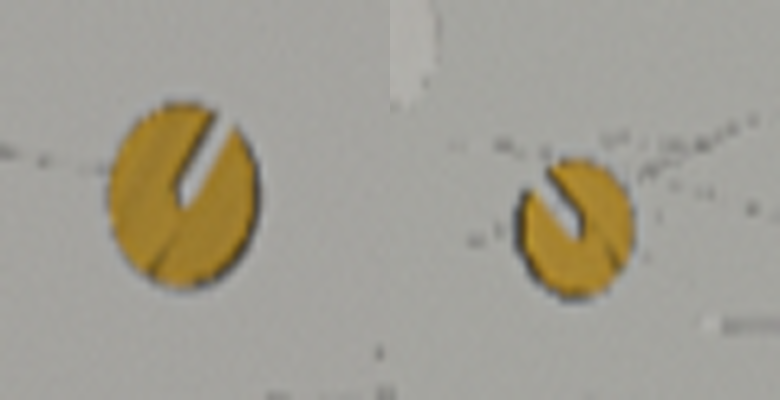

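View pics/c2.png

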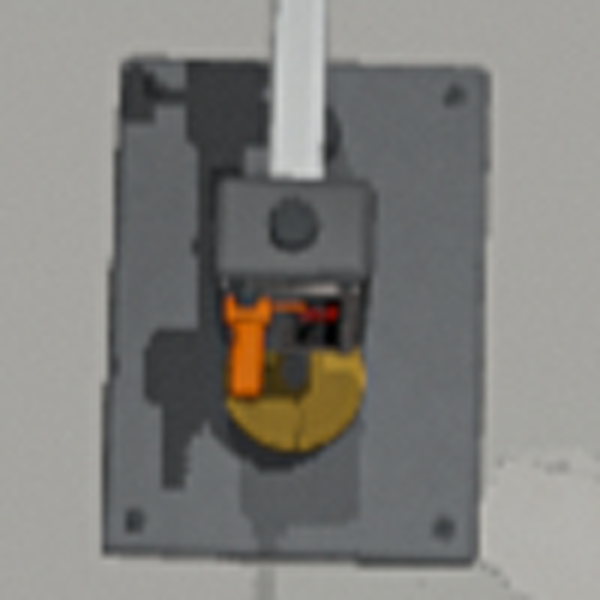

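View pics/c3.png

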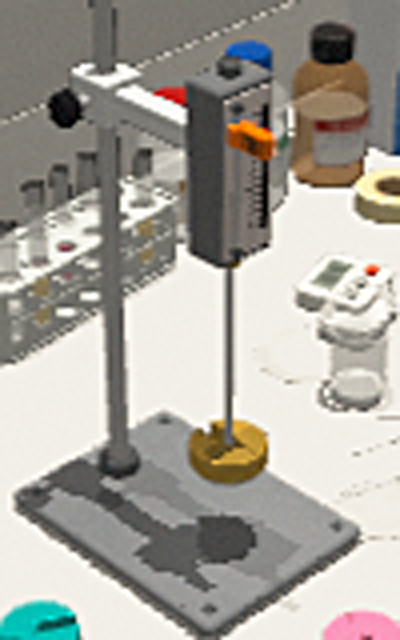

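```bash
python3 - <<'E'
from h import *
c=bot.read_camera("top");im=c["image"]
cs=[(122,58),(488,68),(477,563),(105,552)]
P=[onz(c,265+u/6,175+v/6,.014) for u,v in cs];print(np.round(P,4))
far=(P[0]+P[1])/2;near=(P[2]+P[3])/2;d=far-near;print('len',np.linalg.norm(d),'w',np.linalg.norm(P[0]-P[1]),np.linalg.norm(P[2]-P[3]))
y=(P[0]-P[1])+(P[3]-P[2]);a1=np.degrees(np.arctan2(d[1],d[0]));a2=np.degrees(np.arctan2(-y[0],y[1]));print('yaw',a1,a2)
ctr=sum(P)/4; a=np.radians((a1+a2)/2);T=ctr-.040*np.array([np.cos(a),np.sin(a),0]);print('tester',T)
H=T.copy();H[2]=.089;p=proj(c,H);print('first mass px',p,'crop',(p-[265,175])*6)
# outline of predicted discs
b=cv2.resize(im[175:275,265:365],None,fx=6,fy=6,interpolation=2)
for t in np.linspace(0,2*np.pi,60):
    q=proj(c,H+.025*np.array([np.cos(t),np.sin(t),0]));cv2.circle(b,tuple(int(v) for v in (q-[265,175])*6),1,(255,0,0),-1)
cv2.imwrite("pics/c5.png",b)
s=bot.read_camera("scene");b=cv2.resize(s["image"][245:300,285:340],None,fx=10,fy=10,interpolation=2)
for t in np.linspace(0,2*np.pi,60):
    q=proj(s,H+.025*np.array([np.cos(t),np.sin(t),0]));cv2.circle(b,tuple(int(v) for v in (q-[285,245]+.5)*10),1,(255,0,0),-1)
q=proj(s,H);cv2.circle(b,tuple(int(v) for v in (q-[285,245]+.5)*10),3,(0,0,255),-1)
cv2.imwrite("pics/c6.png",b)
# mass slot from top
for ang in (-25,-30,-35): print(ang, proj(c,np.array([.4657,.164,.014])+.025*np.array([np.cos(np.radians(ang)),np.sin(np.radians(ang)),0])))
b=cv2.resize(im[270:310,190:240],None,fx=12,fy=12,interpolation=2);cv2.imwrite("pics/c7.png",b)
E
```

```text
[[ 0.6999  0.0036  0.014 ]
 [ 0.6945 -0.1346  0.014 ]
 [ 0.5066 -0.1266  0.014 ]
 [ 0.5124  0.0105  0.014 ]]
len 0.18785842620487808 w 0.13830738915437535 0.13724232558694666
yaw -2.293413751339887 -2.329052662876783
tester [ 0.56337695 -0.06017623  0.014     ]
first mass px [314.19871327 238.27998227] crop [295.19227961 379.6798936 ]
-25 [217.62351507 278.6388143 ]
-30 [218.49621734 279.08404969]
-35 [219.32472104 279.60459924]
```

View pics/c5.png

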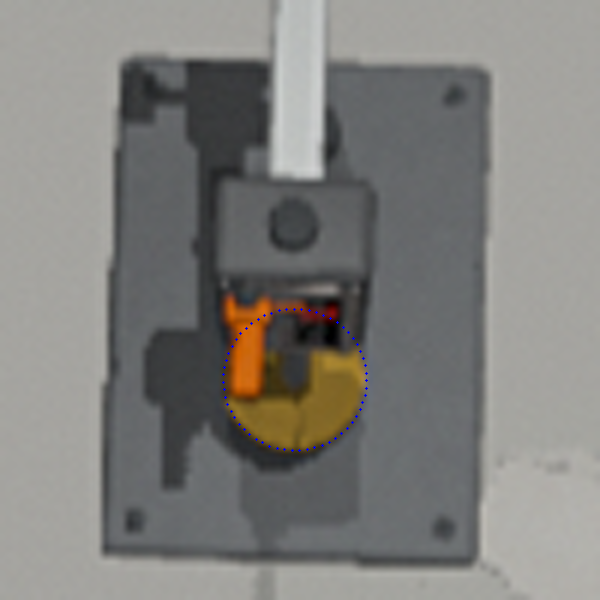

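View pics/c6.png

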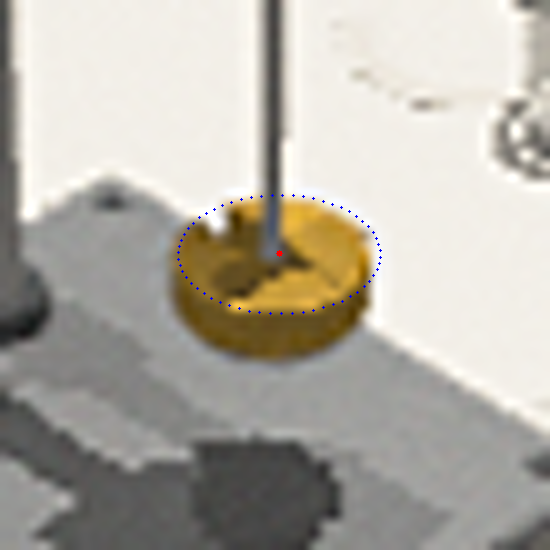

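View pics/c7.png

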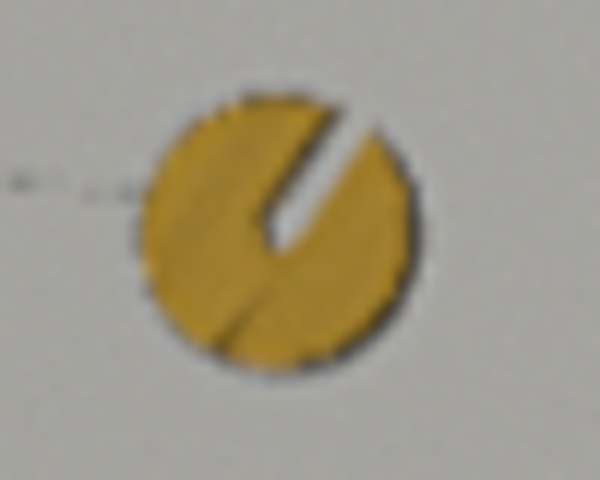

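```bash
cat >> h.py <<'E'
def pose(th,psi,sg=1):
    th,psi=np.radians([th,psi]);x=np.array([np.sin(th)*np.cos(psi),np.sin(th)*np.sin(psi),-np.cos(th)])
    z=sg*np.array([-np.sin(psi),np.cos(psi),0]);return np.column_stack([x,np.cross(z,x),z])
def plan(pos,Rt):
    s,p,R=st();d=R.T@(np.array(pos)-p)*1000;w=np.degrees(Ro.from_matrix(R.T@Rt).as_rotvec())
    print('shift',d.round(1),'turn',w.round(1),'rows',round(max(np.linalg.norm(d)/41.7,np.linalg.norm(w)/7.16),1))
def rep():
    s,p,R=st();print('t',round(s["t"],2),'tcp',p.round(4),'x',R[:,0].round(3),'z',R[:,2].round(3),'F',np.round(s["force"],2),'w',round(s["gripper_width"],3),'q',np.round(s["joint_pos"],3))
E
python3 - <<'E'
from h import *
s=bot.read_camera("scene")
m=onz(s,285+215/10-.5,245+222/10-.5,.089);k=onz(s,285+335/10-.5,245+285/10-.5,.089);cc=onz(s,285+272/10-.5,245+254/10-.5,.089)
print(m,k,cc,np.degrees(np.arctan2(*(m-k)[1::-1])))
rep()
for sg in(1,-1):
  plan((.36,-.25,.28),pose(0.01,-15,sg));plan((.36,-.2,.28),pose(45,-15,sg))
E
```

```text
[ 0.58424841 -0.05889342  0.089     ] [ 0.5444529  -0.05983527  0.089     ] [ 0.56455396 -0.0587059   0.089     ] 1.3557739529057262
t 0.4 tcp [ 0.213  -0.5875  0.2474] x [-0.  0. -1.] z [ 0.341 -0.94  -0.   ] F [ 0.45 -0.39  0.51] w 1.0 q [-1.349  0.22   1.527 -0.     1.395 -0.126]
shift [ -32.5  253.2 -267.2] turn [-145.1   -0.    -0. ] rows 20.3
shift [ -32.5  270.3 -314.2] turn [-135.6  -56.2  -17.7] rows 20.6
shift [ -32.5  253.2 -267.2] turn [34.9 -0.   0. ] rows 8.9
shift [ -32.5  270.3 -314.2] turn [ 33.1 -13.7  43.6] rows 10.0
```

```bash
python3 -m jog '[[[-32,270,-314],[33,-13.7,43.6]],[[-32,270,-314],[33,-13.7,43.6]],[[-32,270,-314],[33,-13.7,43.6]],[[-32,270,-314],[33,-13.7,43.6]],[[-32,270,-314],[33,-13.7,43.6]],[[-32,270,-314],[33,-13.7,43.6]],[[-32,270,-314],[33,-13.7,43.6]],[[-32,270,-314],[33,-13.7,43.6]]]' 1 30
python3 - <<'E'
from h import *
rep()
plan((.36,.2,.25),pose(45,-15,-1))
E
```

```text
t: 1.07
tcp_pos: [0.3263, -0.2876, 0.2723]
orientation: [1.564, 0.446, -0.82]
force: [-0.2, -0.7, 1.4]
gripper_width: 1.0
t 1.07 tcp [ 0.3263 -0.2876  0.2723] x [ 0.672 -0.174 -0.72 ] z [-0.245 -0.97   0.005] F [-0.16 -0.72  1.44] w 1.0 q [-1.428 -0.801  2.453  0.744  1.24   0.227]
shift [ -45.9  -76.2 -481.1] turn [ 0.8 -0.4  1. ] rows 11.7
```

```bash
python3 -m jog '[[[-46,-76,-481],[0.8,-0.4,1]],[[-46,-76,-481],[0.8,-0.4,1]],[[-46,-76,-481],[0.8,-0.4,1]],[[-46,-76,-481],[0.8,-0.4,1]],[[-46,-76,-481],[0.8,-0.4,1]],[[-46,-76,-481],[0.8,-0.4,1]],[[-46,-76,-481],[0.8,-0.4,1]],[[-46,-76,-481],[0.8,-0.4,1]]]'
python3 - <<'E'
from h import *
rep()
h=np.array([np.cos(np.radians(-15)),np.sin(np.radians(-15)),0]);t=np.array([.4657,.164,0])-.0117*h
plan(t+[0,0,.107],pose(45,-15,-1))
E
```

```text
t: 1.73
tcp_pos: [0.4438, -0.0771, 0.2424]
orientation: [1.573, 0.429, -0.827]
force: [-0.1, 0.8, -1.0]
gripper_width: 0.999
t 1.73 tcp [ 0.4438 -0.0771  0.2424] x [ 0.674 -0.184 -0.715] z [-0.261 -0.965  0.002] F [-0.1   0.77 -0.98] w 0.999 q [-0.429 -0.913  2.558  0.17   0.736  1.324]
shift [  59.1 -132.6 -238.7] turn [-0.   0.2  0.7] rows 6.7
```

```bash
python3 -m jog '[[[59,-133,-239],[0,0.2,0.7]],[[59,-133,-239],[0,0.2,0.7]],[[59,-133,-239],[0,0.2,0.7]],[[59,-133,-239],[0,0.2,0.7]],[[59,-133,-239],[0,0.2,0.7]],[[59,-133,-239],[0,0.2,0.7]],[[59,-133,-239],[0,0.2,0.7]],[[59,-133,-239],[0,0.2,0.7]]]'
python3 - <<'E'
from h import *
rep()
h=np.array([np.cos(np.radians(-15)),np.sin(np.radians(-15)),0]);t=np.array([.4657,.164,0])-.0117*h
plan(t+[0,0,.107],pose(45,-15,-1))
c=bot.read_camera("wrist");cv2.imwrite("pics/w1.png",c["image"]);print(projw(c,[.4657,.164,.014]))
c=bot.read_camera("top");crop(c["image"],150,220,280,340,"t1.png",5)
E
```

```text
t: 2.4
tcp_pos: [0.4523, 0.1023, 0.1454]
orientation: [1.568, 0.456, -0.81]
force: [0.1, -1.1, 0.2]
gripper_width: 1.002
t 2.4 tcp [0.4523 0.1023 0.1454] x [ 0.675 -0.162 -0.72 ] z [-0.235 -0.972 -0.002] F [ 0.07 -1.13  0.24] w 1.002 q [ 0.292 -0.471  2.531 -0.781  0.52   2.681]
shift [ 18.6 -36.2 -63.3] turn [ 0.9 -1.1  1. ] rows 1.8
[234.26899855 362.51632844]
```

View pics/w1.png

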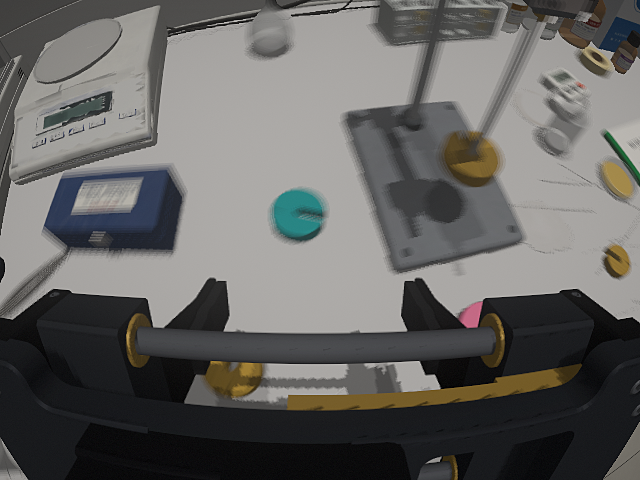

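```bash
cat > kin.py <<'E'
from h import *
from scipy.optimize import least_squares
D=[([-1.3491,.2202,1.527,0,1.395,-.126],[.213,-.5875,.2474],[.9506,1.3553,-.9484]),
([-1.428,-.801,2.453,.744,1.24,.227],[.3263,-.2876,.2723],[1.564,.446,-.82]),
([-.429,-.913,2.558,.17,.736,1.324],[.4438,-.0771,.2424],[1.573,.429,-.827]),
([.292,-.471,2.531,-.781,.52,2.681],[.4523,.1023,.1454],[1.568,.456,-.81])]
def W(q): 
    return Ro.from_euler('ZYZYZ',[q[0],q[1]+q[2],q[3],q[4],q[5]])
# const tool
C=[ (W(q).inv()*Ro.from_rotvec(o)).as_rotvec() for q,p,o in D]
Cm=Ro.from_rotvec(np.mean(C,0))
def pos(q,k):
    h,x0,L1,ex,L2,lt=k
    Rz=Ro.from_euler('Z',q[0]);R2=Ro.from_euler('ZY',[q[0],q[1]]);R3=Ro.from_euler('ZY',[q[0],q[1]+q[2]])
    return Rz.apply([x0,0,h])+R2.apply([0,0,L1])+R3.apply([ex,0,L2])+W(q).apply([0,0,lt])
f=lambda k:np.ravel([np.array(pos(q,k))-p for q,p,o in D])
sol=least_squares(f,[.3,0,.5,0,.5,.25]);K=sol.x
lo=np.array([-2.98,-.91,.09,-1.24,.2,-2.68]);hi=np.array([2.98,2.08,2.57,4.39,2.65,2.68])
def ik(p,R,q0):
    Rt=Ro.from_matrix(R)
    g=lambda q:np.r_[(pos(q,K)-p)*10,((W(q)*Cm).inv()*Rt).as_rotvec()*3]
    best=None
    rng=np.random.default_rng(0)
    for i in range(25):
        s=np.clip(q0,lo+.01,hi-.01) if i==0 else rng.uniform(lo,hi)
        r=least_squares(g,s,bounds=(lo,hi))
        if best is None or r.cost<best.cost-1e-6: best=r
        if best.cost<1e-4: break
    return best.x,best.cost
if __name__=="__main__":
    print(np.round(C,3));print(K.round(4),np.abs(sol.fun).max())
    s=bot.sense();q0=np.array(s["joint_pos"])
    h=lambda a:np.array([np.cos(np.radians(a)),np.sin(np.radians(a)),0])
    for off in (0,15,30,-20):
      for sg in (1,-1):
        for ax,ps,z in (([.4657,.164,0],-30+off,.027),([.4657,.164,0],-30+off,.107),([.564,.02,0],-92+off,.13),([.564,-.06,0],-92+off,.12)):
            q,cst=ik(np.array(ax)+[0,0,z]-.0117*h(ps),pose(45,ps,sg),q0)
            print(off,sg,ps,q.round(2),round(cst,5))
    for sg in (1,-1):
      for th in (45,60): 
        q,cst=ik([.50,-.055,.32],pose(th,-2,sg),q0);print('rider',sg,th,q.round(2),round(cst,5))
E
python3 kin.py
```

```text
Traceback (most recent call last):
  File "kin.py", line 10, in <module>
    C=[ (W(q).inv()*Ro.from_rotvec(o)).as_rotvec() for q,p,o in D]
         ~^^^
  File "kin.py", line 8, in W
    return Ro.from_euler('ZYZYZ',[q[0],q[1]+q[2],q[3],q[4],q[5]])
           ~~~~~~~~~~~~~^^^^^^^^^^^^^^^^^^^^^^^^^^^^^^^^^^^^^^^^^
  File "scipy/spatial/transform/_rotation.pyx", line 1413, in scipy.spatial.transform._rotation.Rotation.from_euler
ValueError: Expected axis specification to be a non-empty string of upto 3 characters, got ZYZYZ
```

```bash
sed -i "s/return Ro.from_euler('ZYZYZ'.*/return Ro.from_euler('ZYZ',[q[0],q[1]+q[2],q[3]])*Ro.from_euler('YZ',[q[4],q[5]])/" kin.py; python3 kin.py
```

```text
[[-0.000e+00 -1.570e+00  0.000e+00]
 [ 0.000e+00 -1.571e+00  1.000e-03]
 [ 1.000e-03 -1.571e+00 -0.000e+00]
 [ 1.000e-03 -1.570e+00 -0.000e+00]]
[ 0.3594 -0.0282  0.4427  0.0814  0.5769  0.3675] 0.09227980083023714
0 1 -30 [ 0.92  0.25  2.22 -1.09  0.91  0.67] 0.0
0 1 -30 [ 0.92  0.04  2.23 -0.97  1.01  0.47] 0.0
0 1 -92 [ 0.47  0.5   1.59 -0.67  1.51  0.71] 0.0
0 1 -92 [ 0.35  0.46  1.68 -0.72  1.42  0.66] 0.0
0 -1 -30 [ 0.92  0.25  2.22 -1.09  0.91 -2.47] 0.0
0 -1 -30 [ 0.92  0.04  2.23 -0.97  1.02 -2.67] 0.0
0 -1 -92 [ 0.47  0.5   1.59 -0.67  1.52 -2.43] 0.0
0 -1 -92 [ 0.35  0.46  1.68 -0.72  1.42 -2.48] 0.0
15 1 -15 [ 0.85  0.12  2.36 -1.24  0.73  0.55] 0.00329
15 1 -15 [ 0.86 -0.12  2.38 -1.07  0.81  0.3 ] 0.0
15 1 -77 [ 0.51  0.38  1.76 -0.77  1.36  0.6 ] 0.0
15 1 -77 [ 0.39  0.33  1.85 -0.83  1.25  0.55] 0.0
15 -1 -15 [ 0.85  0.12  2.35 -1.24  0.73 -2.59] 0.00329
15 -1 -15 [ 0.9  -0.07  2.4  -1.17  0.83 -2.68] 0.01621
15 -1 -77 [ 0.52  0.38  1.76 -0.77  1.36 -2.54] 0.0
15 -1 -77 [ 0.39  0.33  1.85 -0.83  1.25 -2.59] 0.0
30 1 0 [0.66 0.06 2.52 4.39 0.45 0.83] 0.01485
30 1 0 [ 0
[... 301 characters left out ...]
30 -1 -62 [ 0.4   0.21  2.02 -0.95  1.07 -2.68] 0.0008
-20 1 -50 [ 0.91  0.4   2.   -0.87  1.13  0.75] 0.0
-20 1 -50 [ 0.91  0.23  2.02 -0.82  1.24  0.63] 0.0
-20 1 -112 [ 0.39  0.64  1.38 -0.54  1.71  0.86] 0.0
-20 1 -112 [ 0.28  0.6   1.46 -0.59  1.62  0.8 ] 0.0
-20 -1 -50 [ 0.91  0.4   2.   -0.87  1.13 -2.39] 0.0
-20 -1 -50 [ 0.91  0.23  2.02 -0.82  1.24 -2.51] 0.0
-20 -1 -112 [ 0.39  0.64  1.38 -0.54  1.71 -2.28] 0.0
-20 -1 -112 [ 0.28  0.6   1.46 -0.59  1.62 -2.34] 0.0
rider 1 45 [-0.19 -0.75  2.36  0.16  0.76 -1.8 ] 0.0
rider 1 60 [-0.24 -0.91  2.56  0.39  0.49 -2.03] 0.00053
rider -1 45 [-0.19 -0.75  2.36  0.16  0.76  1.35] 0.0
rider -1 60 [-0.24 -0.91  2.56  0.39  0.49  1.12] 0.00055
```

```bash
sed -i "s/h,x0,L1,ex,L2,lt=k/h,x0,L1,ex,L2,lt,y0=k/; s/\[x0,0,h\]/[x0,y0,h]/; s/\[.3,0,.5,0,.5,.25\]/[.3,0,.5,0,.5,.25,.08]/" kin.py; python3 kin.py
```

```text
[[-0.000e+00 -1.570e+00  0.000e+00]
 [ 0.000e+00 -1.571e+00  1.000e-03]
 [ 1.000e-03 -1.571e+00 -0.000e+00]
 [ 1.000e-03 -1.570e+00 -0.000e+00]]
[ 3.107e-01 -3.000e-04  4.118e-01  5.250e-02  5.483e-01  3.173e-01
  7.870e-02] 0.0002657049735512451
0 1 -30 [ 0.62  0.19  2.28 -1.24  0.74  0.57] 0.00044
0 1 -30 [ 0.62 -0.03  2.29 -1.07  0.82  0.31] 0.0
0 1 -92 [ 0.29  0.45  1.66 -0.75  1.4   0.6 ] 0.0
0 1 -92 [ 0.17  0.41  1.74 -0.8   1.3   0.55] 0.0
0 -1 -30 [ 0.62  0.19  2.28 -1.24  0.74 -2.58] 0.00044
0 -1 -30 [ 0.65  0.01  2.3  -1.16  0.83 -2.68] 0.01831
0 -1 -92 [ 0.29  0.45  1.66 -0.75  1.4  -2.54] 0.0
0 -1 -92 [ 0.17  0.41  1.74 -0.8   1.3  -2.59] 0.0
15 1 -15 [ 0.5   0.02  2.39 -1.24  0.52  0.26] 0.03168
15 1 -15 [ 0.52 -0.19  2.43 -1.13  0.58  0.09] 0.0
15 1 -77 [ 0.32  0.33  1.82 -0.84  1.23  0.49] 0.0
15 1 -77 [ 0.17  0.29  1.9  -0.91  1.11  0.44] 0.0
15 -1 -15 [ 0.46  0.11  2.47  4.39  0.49 -2.26] 0.03949
15 -1 -15 [ 0.36 -0.33  2.46 -0.71  0.49  2.68] 0.0937
15 -1 -77 [ 0.32  0.33  1.82 -0.84  1.23 -2.65] 0.0
15 -1 -77 [ 0.18  0.29  1.91 -0.92  1.11 -2.68] 0.00102
30 1 0 [ 0
[... 350 characters left out ...]
30 -1 -62 [ 0.18  0.19  2.08 -1.11  0.91 -2.68] 0.02649
-20 1 -50 [ 0.66  0.34  2.08 -1.01  0.99  0.66] 0.0
-20 1 -50 [ 0.66  0.16  2.09 -0.92  1.09  0.5 ] 0.0
-20 1 -112 [ 0.24  0.59  1.46 -0.61  1.61  0.76] 0.0
-20 1 -112 [ 0.12  0.55  1.53 -0.67  1.52  0.7 ] 0.0
-20 -1 -50 [ 0.66  0.34  2.08 -1.01  0.99 -2.48] 0.0
-20 -1 -50 [ 0.66  0.16  2.09 -0.92  1.09 -2.64] 0.0
-20 -1 -112 [ 0.24  0.59  1.46 -0.61  1.61 -2.38] 0.0
-20 -1 -112 [ 0.12  0.55  1.53 -0.67  1.52 -2.44] 0.0
rider 1 45 [-0.45 -0.74  2.34  0.4   0.84 -2.15] 0.0
rider 1 60 [-0.55 -0.91  2.54  0.75  0.67 -2.47] 0.00028
rider -1 45 [-0.45 -0.74  2.34  0.4   0.84  0.99] 0.0
rider -1 60 [-0.54 -0.91  2.54  0.75  0.67  0.67] 0.0003
```

```bash
python3 -m jog '[[[-60,0,0],[-10,0,0]],[[-60,0,0],[-20,0,0]],[[-60,0,0],[-30,0,0]],[[-60,0,0],[-40,0,0]],[[-60,0,0],[-57,0,0]],[[-60,0,0],[-57,0,0]],[[-60,0,0],[-57,0,0]],[[-60,0,0],[-57,0,0]]]'
python3 -m jog '[[[0,0,0],[-55,0,0]],[[0,0,0],[-55,0,0]],[[0,0,0],[-55,0,0]],[[0,0,0],[-55,0,0]],[[0,0,0],[-55,0,0]],[[0,0,0],[-55,0,0]],[[0,0,0],[-55,0,0]],[[0,0,0],[-55,0,0]]]'
python3 - <<'E'
from kin import *
rep()
h=np.array([np.cos(np.radians(-40)),np.sin(np.radians(-40)),0]);t=np.array([.4657,.164,0])-.0117*h
for z in(.027,.127):
  plan(t+[0,0,z],pose(45,-40,1));print(ik(t+[0,0,z],pose(45,-40,1),bot.sense()["joint_pos"]))
E
```

```text
t: 3.17
tcp_pos: [0.4116, 0.112, 0.1888]
orientation: [0.658, 0.714, -0.456]
force: [0.3, 0.1, 0.2]
gripper_width: 0.995
t: 3.83
tcp_pos: [0.4119, 0.1114, 0.1895]
orientation: [-0.248, 0.829, -0.073]
force: [0.3, 0.3, 0.1]
gripper_width: 1.001
t 3.83 tcp [0.4119 0.1114 0.1895] x [ 0.675 -0.161 -0.72 ] z [0.737 0.189 0.649] F [0.31 0.31 0.1 ] w 1.001 q [ 0.376 -0.705  2.565 -0.645  0.722  0.617]
shift [137.6  96.8 -60.9] turn [-49.6  15.2 -11.8] rows 7.4
(array([ 0.65065276,  0.2692867 ,  2.18213502, -1.12439664,  0.87021224,
        0.62250935]), np.float64(3.349553285153976e-30))
shift [65.6 72.2  3.9] turn [-49.6  15.2 -11.8] rows 7.4
(array([ 0.65065276,  0.02665736,  2.1875349 , -0.97025686,  0.98957255,
        0.36607884]), np.float64(3.1497567186942255e-26))
```

```bash
python3 -m jog '[[[65,72,4],[-50,15,-12]],[[65,72,4],[-50,15,-12]],[[65,72,4],[-50,15,-12]],[[65,72,4],[-50,15,-12]],[[65,72,4],[-50,15,-12]],[[65,72,4],[-50,15,-12]],[[65,72,4],[-50,15,-12]],[[65,72,4],[-50,15,-12]]]'
python3 - <<'E'
from kin import *
rep()
h=np.array([np.cos(np.radians(-40)),np.sin(np.radians(-40)),0]);t=np.array([.4657,.164,0])-.0117*h
plan(t+[0,0,.027],pose(45,-40,1))
c=bot.read_camera("wrist");cv2.imwrite("pics/w2.png",c["image"]);print(projw(c,[.4657,.164,.014]))
E
```

```text
t: 4.5
tcp_pos: [0.457, 0.1711, 0.1282]
orientation: [-1.103, 1.048, 0.056]
force: [0.3, -0.1, -0.2]
gripper_width: 0.999
t 4.5 tcp [0.457  0.1711 0.1282] x [ 0.548 -0.438 -0.713] z [0.662 0.748 0.05 ] F [ 0.26 -0.12 -0.15] w 0.999 q [ 0.643  0.008  2.2   -0.968  0.97   0.409]
shift [71.8 71.2 -4.9] turn [-3.1  1.  -0.5] rows 2.4
[306.13649541 141.6671958 ]
```

View pics/w2.png

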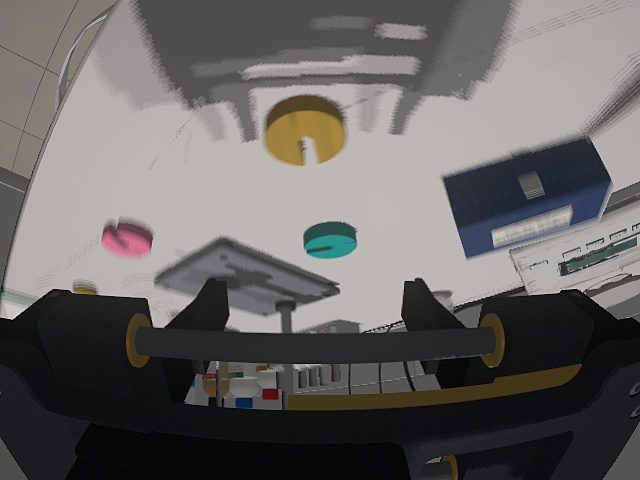

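```bash
python3 - <<'E'
from kin import *
c=bot.read_camera("wrist");o=-np.array(c["R"]).T@c["t"];s,p,R=st();print(o,R.T@(o-p))
h=np.array([np.cos(np.radians(-40)),np.sin(np.radians(-40)),0]);t=np.array([.4657,.164,0])-.0117*h
plan(t+[0,0,.027],pose(45,-40,1))
E
```

```text
[0.33889811 0.27293911 0.16710633] [-0.13705987  0.08343317 -0.00045638]
shift [71.8 70.4 -5.5] turn [-3.2  1.  -0.5] rows 2.4
```

```bash
python3 -m jog '[[[0,0,-5],[-3,1,-0.5]],[[20,19,-5],[-3.2,1,-0.5]],[[40,39,-5],[-3.2,1,-0.5]],[[52,51,-5],[-3.2,1,-0.5]],[[52,51,-5],[-3.2,1,-0.5]],[[52,51,-5],[-3.2,1,-0.5]]]'
python3 - <<'E'
from kin import *
rep()
h=np.array([np.cos(np.radians(-40)),np.sin(np.radians(-40)),0]);t=np.array([.4657,.164,0])-.0117*h
plan(t+[0,0,.027],pose(45,-40,1))
c=bot.read_camera("scene");crop(c["image"],215,310,335,410,"s3.png",6)
E
```

```text
t: 5.1
tcp_pos: [0.4558, 0.1698, 0.0545]
orientation: [-1.155, 1.063, 0.068]
force: [0.2, -0.1, -0.3]
gripper_width: 1.0
t 5.1 tcp [0.4558 0.1698 0.0545] x [ 0.54  -0.454 -0.708] z [0.645 0.764 0.001] F [ 0.16 -0.1  -0.25] w 1.0 q [ 0.649  0.195  2.193 -1.077  0.898  0.551]
shift [19.2 19.6  1.9] turn [-0.2 -0.1 -0.1] rows 0.7
```

View pics/s3.png

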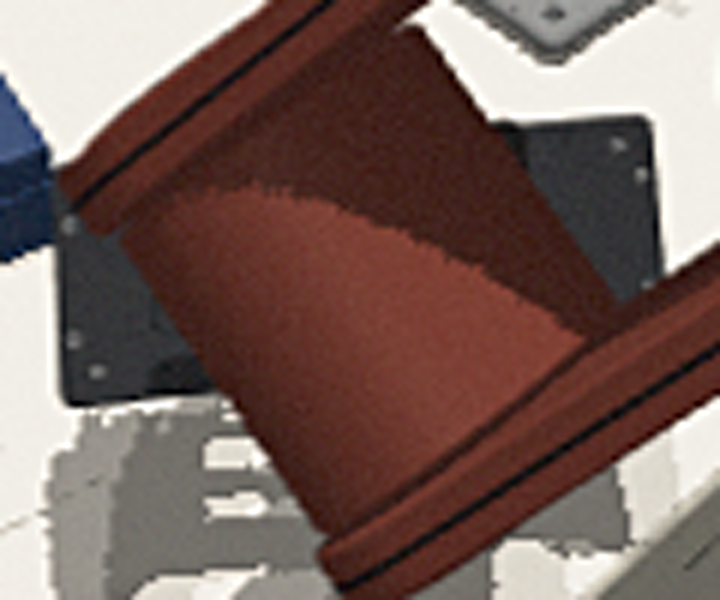

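```bash
python3 -m jog '[[[10,10,1],[0,0,0]],[[19,19.5,2],[0,0,0]],[[19,19.5,2],[0,0,0]],[[19,19.5,2],[0,0,0]]]'
python3 - <<'E'
from kin import *
rep()
c=bot.read_camera("wrist");crop(c["image"],200,60,420,240,"w4.png",3)
E
```

```text
t: 5.48
tcp_pos: [0.4581, 0.1725, 0.0296]
orientation: [-1.153, 1.06, 0.067]
force: [-0.5, -0.1, -0.7]
gripper_width: 1.001
t 5.48 tcp [0.4581 0.1725 0.0296] x [ 0.542 -0.453 -0.707] z [0.645 0.764 0.005] F [-0.53 -0.08 -0.65] w 1.001 q [ 0.651  0.266  2.18  -1.121  0.872  0.622]
```

View pics/w4.png

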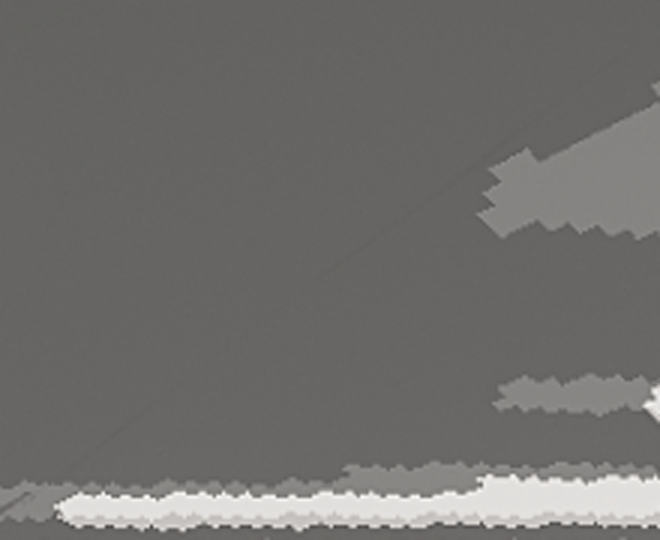

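```bash
python3 -m jog '[[[1.5,2,0],[0,0,0]],[[1.5,2,0],[0,0,0]],[[1.5,2,0],[0,0,0]]]'
python3 -m jog '[[[0,0,0],[0,0,0]],[[0,0,0],[0,0,0]],[[0,0,0],[0,0,0]],[[0,0,0],[0,0,0]],[[0,0,0],[0,0,0]],[[0,0,0],[0,0,0]]]' 0 30
python3 - <<'E'
from kin import *
rep()
c=bot.read_camera("wrist");cv2.imwrite("pics/w5.png",c["image"])
E
```

```text
t: 5.78
tcp_pos: [0.4585, 0.1732, 0.0282]
orientation: [-1.152, 1.058, 0.067]
force: [0.5, 0.5, -0.6]
gripper_width: 0.997
t: 6.28
tcp_pos: [0.4584, 0.1732, 0.0281]
orientation: [-1.152, 1.059, 0.067]
force: [-0.0, 0.1, -0.1]
gripper_width: 0.632
t 6.28 tcp [0.4584 0.1732 0.0281] x [ 0.544 -0.452 -0.707] z [0.645 0.764 0.006] F [-0.    0.15 -0.12] w 0.632 q [ 0.652  0.271  2.178 -1.124  0.87   0.628]
```

View pics/w5.png

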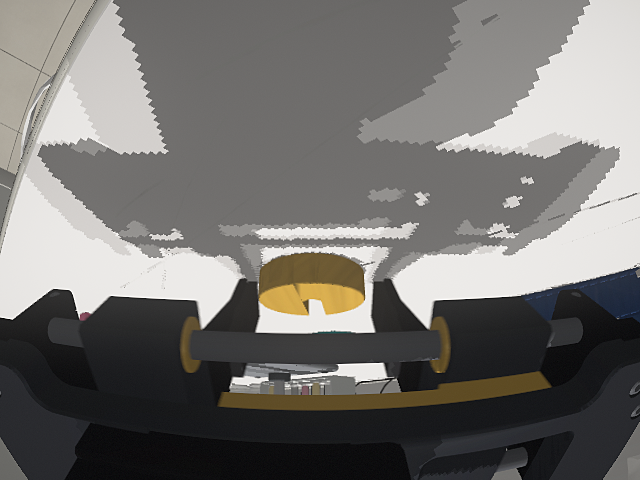

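```bash
python3 -m jog '[[[0,0,0],[0,0,0]],[[0,0,0],[0,0,0]],[[0,0,0],[0,0,0]],[[0,0,0],[0,0,0]]]'
python3 -m jog '[[[0,0,0],[0,0,0]],[[0,0,0],[0,0,0]],[[0,0,0],[0,0,0]],[[0,0,0],[0,0,0]]]'
python3 - <<'E'
from kin import *
rep()
c=bot.read_camera("wrist");cv2.imwrite("pics/w6.png",c["image"])
E
```

```text
t: 6.67
tcp_pos: [0.4583, 0.173, 0.0281]
orientation: [-1.153, 1.059, 0.066]
force: [-0.8, 0.3, -1.0]
gripper_width: 0.561
t: 7.0
tcp_pos: [0.4583, 0.173, 0.0281]
orientation: [-1.153, 1.059, 0.066]
force: [-0.6, -0.1, -0.2]
gripper_width: 0.556
t 7.0 tcp [0.4583 0.173  0.0281] x [ 0.543 -0.453 -0.707] z [0.645 0.764 0.006] F [-0.63 -0.13 -0.21] w 0.556 q [ 0.652  0.271  2.179 -1.124  0.87   0.628]
```

View pics/w6.png

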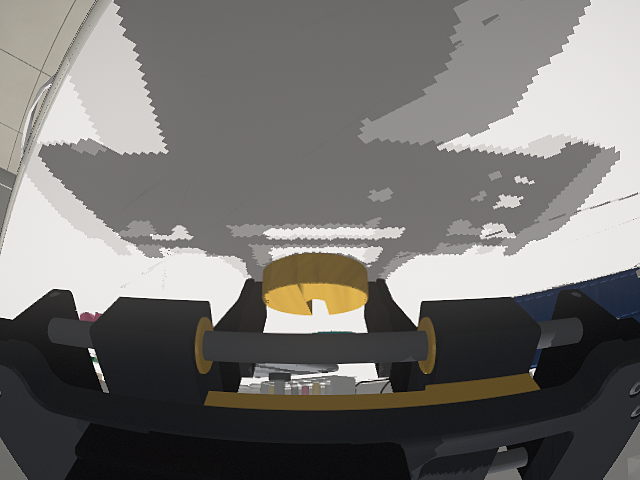

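```bash
python3 -m jog '[[[-5,-5,0],[0,0,0]],[[-20,-20,0],[0,0,0]],[[-40,-40,0],[0,0,0]],[[-65,-65,0],[0,0,0]],[[-85,-85,0],[0,0,0]],[[-100,-100,0],[0,0,0]],[[-100,-100,0],[0,0,0]],[[-100,-100,0],[0,0,0]]]' 0 40
python3 - <<'E'
from kin import *
rep()
h=lambda a:np.array([np.cos(np.radians(a)),np.sin(np.radians(a)),0])
S=h(-85)
A=np.array([.564,-.0595,0])
for b,z in ((.12,.17),(.08,.135)):
  t=A-b*S-.0117*h(-93)+[0,0,z];plan(t,pose(45,-95,1));print(ik(t,pose(45,-95,1),bot.sense()["joint_pos"]))
c=bot.read_camera("wrist");cv2.imwrite("pics/w7.png",c["image"])
E
```

```text
t: 7.72
tcp_pos: [0.4581, 0.1729, 0.1708]
orientation: [-1.15, 1.056, 0.066]
force: [0.9, -0.8, -2.5]
gripper_width: 0.558
t 7.72 tcp [0.4581 0.1729 0.1708] x [ 0.545 -0.451 -0.707] z [0.645 0.764 0.01 ] F [ 0.9  -0.75 -2.52] w 0.558 q [ 0.651 -0.059  2.17  -0.921  1.046  0.279]
shift [ 98.5 -97.6 -15.4] turn [38.4 39.1 -0.3] rows 7.7
(array([ 0.35310177,  0.43224305,  1.59802685, -0.6948197 ,  1.52701778,
        0.62356515]), np.float64(7.753696188731879e-21))
shift [143.1 -93.1 -43.9] turn [38.4 39.1 -0.3] rows 7.7
(array([ 0.29166343,  0.45112744,  1.64834104, -0.72433324,  1.43929272,
        0.62760523]), np.float64(1.5750255085198815e-30))
```

View pics/w7.png

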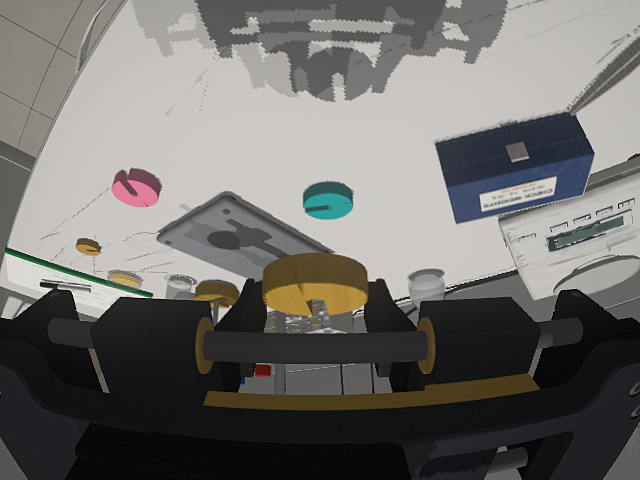

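```bash
python3 - <<'E'
from kin import *
c=bot.read_camera("wrist");im=c["image"];s,p,R=st();rep()
hv=R[:,0]*[1,1,0];hv/=np.linalg.norm(hv)
# bottom of disc height: pick: tcp z .0281 -> bottom z=0
for dh in (.0117,):
  A=p+dh*hv;A[2]=p[2]-.0281
  b=cv2.resize(im[230:330,240:390],None,fx=5,fy=5,interpolation=2)
  for zz,col in((0,(255,0,0)),(.014,(0,0,255))):
    for t in np.linspace(0,2*np.pi,80):
      q=projw(c,A+[.025*np.cos(t),.025*np.sin(t),zz]);cv2.circle(b,tuple(int(v) for v in (q-[240,230]+.5)*5),1,col,-1)
  sl=np.radians(-30); q=projw(c,A+[.025*np.cos(sl),.025*np.sin(sl),.014]);cv2.circle(b,tuple(int(v) for v in (q-[240,230]+.5)*5),4,(0,255,0),-1)
  q=projw(c,A+[0,0,.014]);cv2.circle(b,tuple(int(v) for v in (q-[240,230]+.5)*5),4,(255,255,0),-1)
  for sg in(1,-1):
    q=projw(c,p+.025*R[:,0]+sg*.025*R[:,2]);cv2.circle(b,tuple(int(v) for v in (q-[240,230]+.5)*5),4,(255,0,255),-1)
  cv2.imwrite("pics/w8.png",b)
E
```

```text
t 7.82 tcp [0.4568 0.1719 0.1681] x [ 0.542 -0.453 -0.708] z [0.645 0.764 0.004] F [ 0.05 -0.44 -2.7 ] w 0.555 q [ 0.651 -0.056  2.173 -0.921  1.046  0.279]
```

View pics/w8.png

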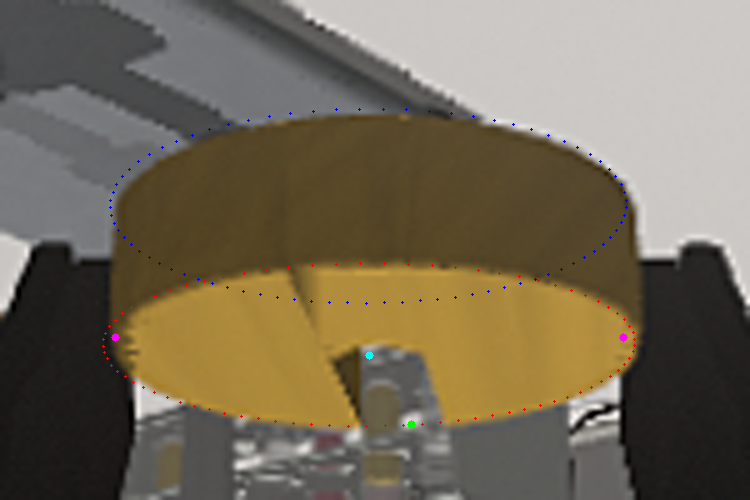

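```bash
python3 - <<'E'
from kin import *
h=lambda a:np.array([np.cos(np.radians(a)),np.sin(np.radians(a)),0])
A=np.array([.564,-.0595,0])
t=A-.08*h(-85)-.0117*h(-95)+[0,0,.130];print(t);plan(t,pose(45,-95,1))
E
```

```text
[0.55804726 0.03185105 0.13      ]
shift [145.3 -91.9 -41.8] turn [38.6 38.9 -0.2] rows 7.7
```

```bash
python3 -m jog '[[[15,-9,-4],[4,4,0]],[[40,-25,-11],[8,8,0]],[[65,-41,-19],[13,13,0]],[[90,-57,-26],[18,18,0]],[[115,-73,-33],[23,23,0]],[[135,-85,-39],[28,28,0]],[[145,-92,-42],[33,33,0]],[[145,-92,-42],[38.6,38.9,0]]]'
python3 -m jog '[[[0,0,0],[2,2,0]],[[0,0,0],[2,2,0]],[[0,0,0],[2,2,0]]]'
python3 - <<'E'
from kin import *
rep()
h=lambda a:np.array([np.cos(np.radians(a)),np.sin(np.radians(a)),0])
A=np.array([.564,-.0595,0])
t=A-.08*h(-85)-.0117*h(-95)+[0,0,.123];print(t);plan(t,pose(45,-95,1))
c=bot.read_camera("wrist");cv2.imwrite("pics/w9.png",c["image"])
c=bot.read_camera("scene");cv2.imwrite("pics/s9.png",c["image"])
E
```

```text
t: 8.48
tcp_pos: [0.557, 0.0292, 0.1268]
orientation: [-0.56, 1.518, -0.673]
force: [-0.3, -0.0, -1.5]
gripper_width: 0.555
t: 8.73
tcp_pos: [0.556, 0.0285, 0.1241]
orientation: [-0.527, 1.539, -0.71]
force: [-1.1, -0.4, -1.9]
gripper_width: 0.556
t 8.73 tcp [0.556  0.0285 0.1241] x [-0.097 -0.702 -0.706] z [ 0.992 -0.126 -0.01 ] F [-1.11 -0.41 -1.92] w 0.556 q [ 0.281  0.483  1.63  -0.71   1.453  0.648]
[0.55804726 0.03185105 0.123     ]
shift [-1.7  3.3  1.7] turn [-1.2 -2.   0.1] rows 0.3
```

View pics/w9.png

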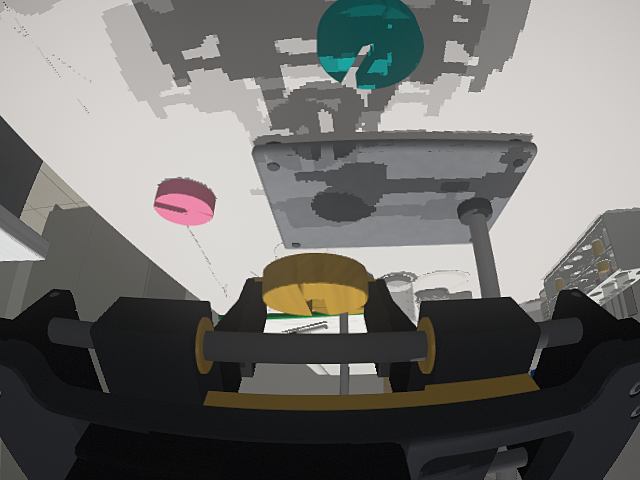

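View pics/s9.png

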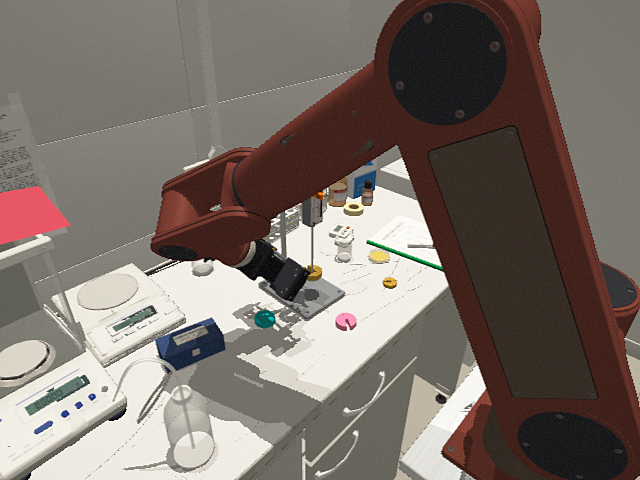

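```bash
python3 - <<'E'
from kin import *
c=bot.read_camera("wrist");im=c["image"]
crop(im,290,240,400,400,"w10.png",5)
g=cv2.cvtColor(im,cv2.COLOR_BGR2GRAY)
for r in (318,322,326,370,376,382,388): print(r,g[r,332:358])
for u,v in((345,322),(345,380)):
  o,d=rayw(c,u,v)
  for y in(-.0585,-.0605): X=o+d*(y-o[1])/d[1];print(u,v,y,X)
E
```

```text
318 [227 228 229 229 229 230 239 206  63  84  90  91  93  90  85  67 188 235
 235 233 233 233 232 234 234 234]
322 [228 231 232 234 234 235 245 208  63  85  89  90  90  91  86  68 181 234
 237 234 233 233 233 234 234 234]
326 [227 226 225 224 224 225 234 186  73  84  89  90  91  90  87  72 150 229
 237 233 234 234 234 234 234 234]
370 [208 208 208 208 208 208 212 226  68  78  85  87  89  90  88  84  58 147
 217 206 204 204 205 205 206 205]
376 [105 106 106 107 106 104 109 108  50  84  86  87  89  89  87  86  79  97
 110 107 107 107 108 107 106 107]
382 [108 109 108 109 108 108 112 105  56  83  85  87  88  87  88  85  79 103
 110 109 107 109 107 109 108 110]
388 [107 109 108 108 109 109 112  94  45  84  86  87  88  88  88  84  78 108
 110 108 108 108 109 108 108 108]
345 322 -0.0585 [ 0.56477982 -0.0585      0.101855  ]
345 322 -0.0605 [ 0.56469045 -0.0605      0.10134972]
345 380 -0.0585 [ 0.56428369 -0.0585      0.14090521]
345 380 -0.0605 [ 0.56419023 -0.0605      0.1407218 ]
```

View pics/w10.png

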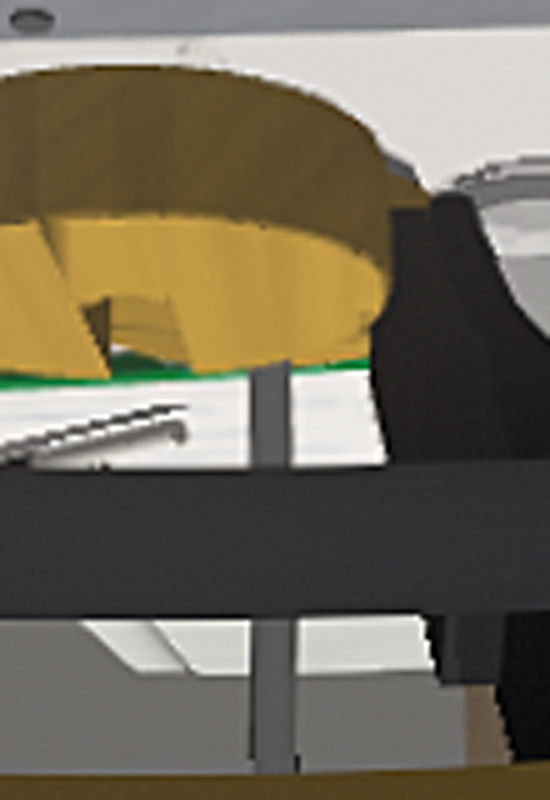

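```bash
cat > place.py <<'E'
from kin import *
h=lambda a:np.array([np.cos(np.radians(a)),np.sin(np.radians(a)),0])
A=np.array([.564,-.0595,0])
def slot(u,v):
    c=bot.read_camera("wrist");s,p,R=st();hv=R[:,0]*[1,1,0];hv/=np.linalg.norm(hv)
    C=p+.0117*hv;zt=p[2]-.0141;C[2]=zt
    M=onzw(c,u,v,zt);d=M-C;print('centre',C,'mouth r',np.linalg.norm(d),'slot ang',np.degrees(np.arctan2(d[1],d[0])),'heading',np.degrees(np.arctan2(hv[1],hv[0])))
    return C
def go(back,zb,psi,slotang,dx=0,dy=0):
    t=A+[dx,dy,0]-back*h(slotang)-.0117*h(psi)+[0,0,zb+.0281];plan(t,pose(45,psi,1))
E
python3 - <<'E'
from place import *
rep();slot(319.3,313.7)
for b in (.08,.045,.035,0): go(b,.094,-95,-85)
E
```

```text
t 8.88 tcp [0.5559 0.0294 0.126 ] x [-0.094 -0.701 -0.707] z [ 0.992 -0.125 -0.008] F [-0.08 -0.32 -2.04] w 0.552 q [ 0.283  0.479  1.631 -0.71   1.453  0.648]
centre [0.55456708 0.01794809 0.1123348 ] mouth r 0.01786895628057609 slot ang -90.52683817652273 heading -97.58591800849021
shift [1.3 4.8 1.7] turn [-1.3 -1.8  0. ] rows 0.3
shift [ 25.4 -19.4   9. ] turn [-1.3 -1.8  0. ] rows 0.8
shift [ 32.3 -26.3  11.2] turn [-1.3 -1.8  0. ] rows 1.0
shift [ 56.5 -50.5  18.5] turn [-1.3 -1.8  0. ] rows 1.9
```

```bash
python3 - <<'E'
from place import *
rep()
go(.043,.095,-95,-88)
E
```

```text
t 8.93 tcp [0.5561 0.0295 0.1264] x [-0.093 -0.701 -0.707] z [ 0.992 -0.125 -0.007] F [ 0.13  0.27 -2.14] w 0.555 q [ 0.283  0.478  1.63  -0.71   1.454  0.648]
shift [ 25.8 -21.2  11.7] turn [-1.3 -1.8  0. ] rows 0.8
```

```bash
python3 -m jog '[[[2,-2,11.7],[-1.3,-1.8,0]],[[8,-6,11.7],[-1.3,-1.8,0]],[[17,-14,11.7],[-1.3,-1.8,0]],[[26,-21,11.7],[-1.3,-1.8,0]],[[26,-21,11.7],[-1.3,-1.8,0]],[[26,-21,11.7],[-1.3,-1.8,0]],[[26,-21,11.7],[-1.3,-1.8,0]]]'
python3 - <<'E'
from place import *
rep()
c=bot.read_camera("wrist");im=c["image"]
crop(im,250,240,400,350,"w11.png",5)
c=bot.read_camera("scene");crop(c["image"],255,215,355,315,"s11.png",6)
E
```

```text
t: 9.52
tcp_pos: [0.5634, -0.0052, 0.1229]
orientation: [-0.551, 1.516, -0.682]
force: [1.1, 1.1, -2.1]
gripper_width: 0.554
t 9.52 tcp [ 0.5634 -0.0052  0.1229] x [-0.063 -0.704 -0.707] z [ 0.996 -0.088 -0.001] F [ 1.07  1.1  -2.07] w 0.554 q [ 0.232  0.454  1.673 -0.751  1.386  0.608]
```

View pics/w11.png

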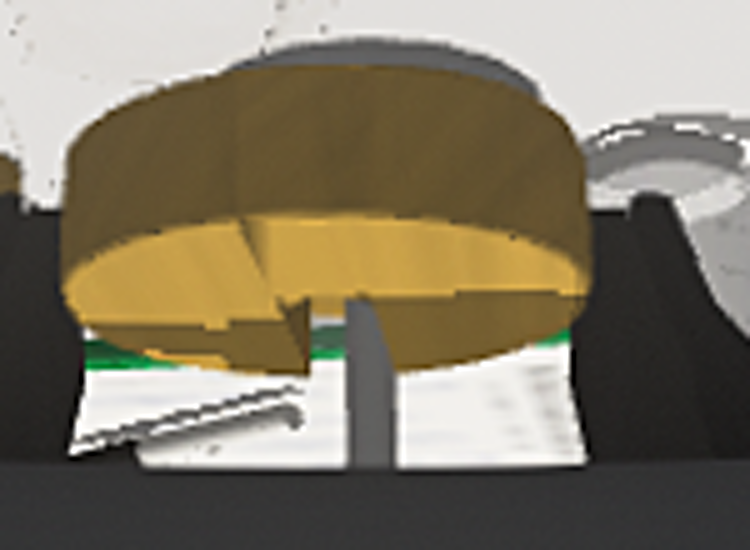

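View pics/s11.png

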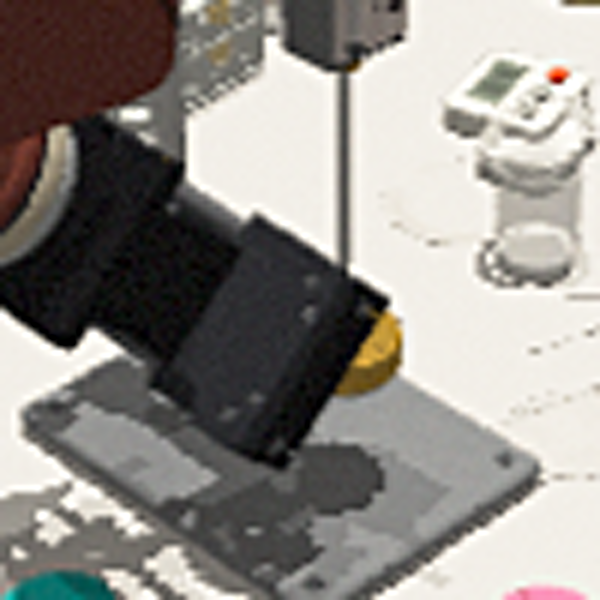

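```bash
python3 - <<'E'
from place import *
c=bot.read_camera("wrist");s,p,R=st();rep()
for zo in (.0141,.012,.016):
  zt=p[2]-zo
  f=lambda u,v:onzw(c,250+u/5-.4,240+v/5-.4,zt)
  L=f(308,375);Rr=f(388,372);M=(L+Rr)/2;K=f(243,220);le=f(68,280);ri=f(590,290);to=f(340,212)
  print(zo,'mouth',L.round(4),Rr.round(4),'w',np.linalg.norm(L-Rr),'mark',K.round(4),'ang',np.degrees(np.arctan2(*(M-K)[1::-1])),np.linalg.norm(M-K),'edges',le.round(4),ri.round(4),to.round(4))
for v in (400,450):
  o,d=rayw(c,250+371/5-.4,240+v/5-.4); print('stem',(o+d*(-.0595-o[1])/d[1]).round(4))
  a=rayw(c,250+346/5-.4,240+v/5-.4)[1];b=rayw(c,250+396/5-.4,240+v/5-.4)[1];ang=np.arccos(a@b/np.linalg.norm(a)/np.linalg.norm(b));D=.003/np.sin(ang/2);u=d/np.linalg.norm(d)
  # horizontal-dist
  print('dist',D,'pos',o+u*D)
E
```

```text
t 9.67 tcp [ 0.5637 -0.0046  0.1229] x [-0.062 -0.704 -0.707] z [ 0.996 -0.087 -0.001] F [ 0.02  0.28 -3.01] w 0.559 q [ 0.233  0.454  1.672 -0.751  1.386  0.608]
0.0141 mouth [ 0.5589 -0.0372  0.1088] [ 0.5673 -0.0368  0.1088] w 0.008422566710330719 mark [0.5582 0.0103 0.1088] ang -84.08645725417165 0.047581644152804844 edges [ 0.5405 -0.0042  0.1088] [ 0.5872 -0.0112  0.1088] [0.5662 0.0115 0.1088]
0.012 mouth [ 0.5596 -0.0297  0.1109] [ 0.5677 -0.0292  0.1109] w 0.008082674799264227 mark [0.5589 0.016  0.1109] ang -84.08645725417172 0.0456614912446718 edges [0.5419 0.002  0.1109] [ 0.5868 -0.0046  0.1109] [0.5666 0.0171 0.1109]
0.016 mouth [ 0.5582 -0.0441  0.1069] [ 0.5669 -0.0437  0.1069] w 0.008730087963200508 mark [0.5575 0.0052 0.1069] ang -84.08645725417165 0.04931892535540139 edges [ 0.5391 -0.0099  0.1069] [ 0.5875 -0.0171  0.1069] [0.5657 0.0064 0.1069]
stem [ 0.5641 -0.0595  0.1059]
dist 0.22485723117720272 pos [ 0.56362663 -0.06631458  0.10409792]
stem [ 0.564  -0.0595  0.1119]
dist 0.22533669328421624 pos [ 0.5634642  -0.06822333  0.10986288]
```

```bash
python3 - <<'E'
from place import *
c=bot.read_camera("wrist");s,p,R=st()
zt=p[2]-.0141
f=lambda u,v:onzw(c,290+u/5-.4,240+v/5-.4,zt)
pts=[(80,303),(108,378),(168,297),(190,365)]
P=[f(*q) for q in pts];print(np.round(P,4))
for a,b in((0,1),(2,3)): d=P[b]-P[a];print(np.degrees(np.arctan2(d[1],d[0])),np.linalg.norm(d))
im=c["image"];b=cv2.resize(im[280:330,290:350],None,fx=12,fy=12,interpolation=2);cv2.imwrite("pics/w12.png",b)
E
```

```text
[[ 0.5587 -0.0121  0.1087]
 [ 0.5588 -0.0385  0.1087]
 [ 0.5669 -0.011   0.1087]
 [ 0.5677 -0.0342  0.1087]]
-89.89888216320013 0.02639545042593006
-88.18831403342186 0.023223587006597147
```

View pics/w12.png

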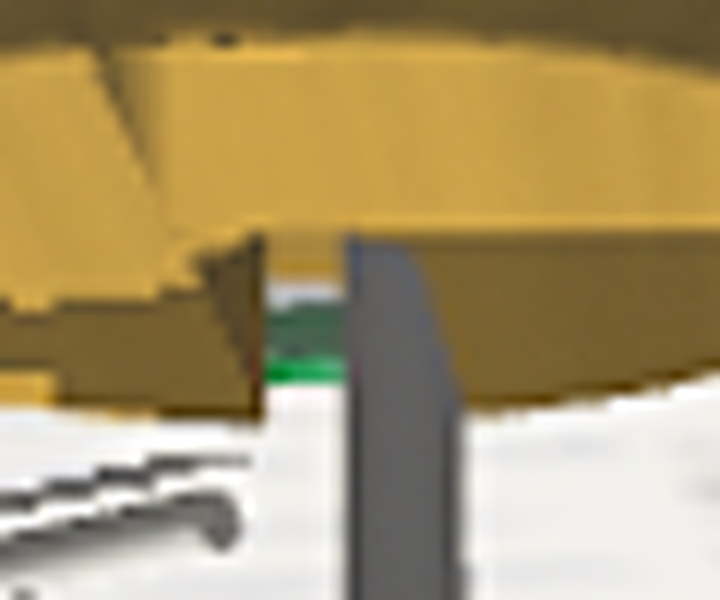

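```bash
python3 -m jog '[[[3,-3,1.2],[0,0,0]],[[7,-7,1.7],[0,0,0]],[[12,-12,2.3],[0,0,0]],[[17,-17,3],[0,0,0]],[[21,-21,3.6],[0,0,0]],[[21,-21,3.6],[0,0,0]],[[21,-21,3.6],[0,0,0]]]'
python3 - <<'E'
from place import *
rep()
c=bot.read_camera("wrist");im=c["image"]
crop(im,250,240,400,350,"w13.png",5)
E
```

```text
t: 10.3
tcp_pos: [0.5646, -0.0351, 0.1229]
orientation: [-0.551, 1.516, -0.682]
force: [0.3, -0.1, -2.3]
gripper_width: 0.554
t 10.3 tcp [ 0.5646 -0.0351  0.1229] x [-0.063 -0.704 -0.707] z [ 0.996 -0.088 -0.001] F [ 0.29 -0.07 -2.29] w 0.554 q [ 0.184  0.436  1.698 -0.772  1.353  0.583]
```

View pics/w13.png

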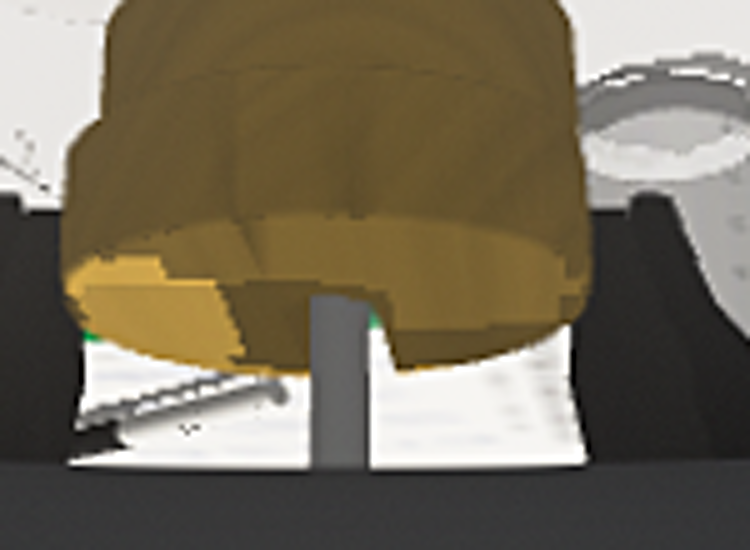

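```bash
python3 -m jog '[[[3,-3,0.4],[0,0,0]],[[6,-6,0.7],[0,0,0]],[[8,-8,1],[0,0,0]],[[8,-8,1],[0,0,0]],[[8,-8,1],[0,0,0]],[[8,-8,1],[0,0,0]]]'
python3 - <<'E'
from place import *
rep()
c=bot.read_camera("wrist");im=c["image"]
crop(im,250,240,400,350,"w14.png",5)
E
```

```text
t: 10.85
tcp_pos: [0.5646, -0.0461, 0.1229]
orientation: [-0.551, 1.516, -0.681]
force: [0.3, 0.2, -1.8]
gripper_width: 0.551
t 10.85 tcp [ 0.5646 -0.0461  0.1229] x [-0.062 -0.704 -0.707] z [ 0.996 -0.087 -0.001] F [ 0.32  0.16 -1.85] w 0.551 q [ 0.166  0.43   1.707 -0.779  1.34   0.574]
```

View pics/w14.png

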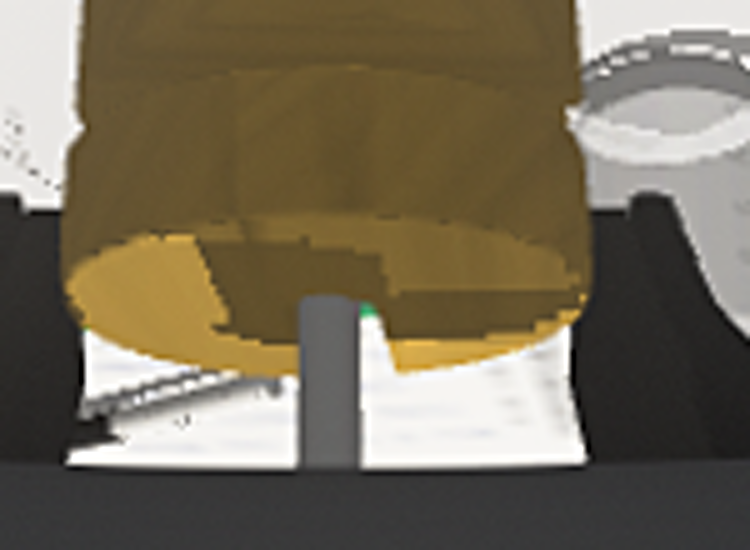

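```bash
for i in 1; do python3 -m jog '[[[1.4,-1.4,0.2],[0,0,0]],[[1.4,-1.4,0.2],[0,0,0]],[[1.4,-1.4,0.2],[0,0,0]]]'; done
python3 -m jog '[[[0.7,-0.7,0.1],[0,0,0]],[[0.7,-0.7,0.1],[0,0,0]],[[0.7,-0.7,0.1],[0,0,0]]]'
python3 -m jog '[[[0.7,-0.7,0.1],[0,0,0]],[[0.7,-0.7,0.1],[0,0,0]],[[0.7,-0.7,0.1],[0,0,0]]]'
```

```text
t: 11.15
tcp_pos: [0.5647, -0.048, 0.1229]
orientation: [-0.551, 1.516, -0.681]
force: [-0.3, 0.4, -1.9]
gripper_width: 0.555
t: 11.4
tcp_pos: [0.5647, -0.049, 0.1229]
orientation: [-0.551, 1.516, -0.681]
force: [-0.1, 0.2, -2.4]
gripper_width: 0.556
t: 11.65
tcp_pos: [0.5647, -0.0495, 0.1227]
orientation: [-0.551, 1.516, -0.68]
force: [-0.6, 4.0, -2.1]
gripper_width: 0.557
```

```bash
python3 -m jog '[[[-1.2,1.2,-0.15],[0,0,0]],[[-1.2,1.2,-0.15],[0,0,0]],[[-1.2,1.2,-0.15],[0,0,0]]]'
python3 -m jog '[[[1.5,1.5,0],[0,0,0]],[[3,3,0],[0,0,0]],[[4.5,4.5,0],[0,0,0]],[[6,6,0],[0,0,0]],[[7.5,7.5,0],[0,0,0]],[[9,9,0],[0,0,0]],[[9,9,0],[0,0,0]],[[9,9,0],[0,0,0]]]'
python3 - <<'E'
from place import *
rep()
c=bot.read_camera("wrist");im=c["image"]
crop(im,250,240,400,350,"w15.png",5)
E
```

```text
t: 11.9
tcp_pos: [0.5647, -0.0481, 0.1228]
orientation: [-0.551, 1.516, -0.681]
force: [-0.3, 0.2, -1.3]
gripper_width: 0.557
t: 12.57
tcp_pos: [0.5646, -0.0481, 0.11]
orientation: [-0.552, 1.516, -0.681]
force: [0.1, -0.6, -2.4]
gripper_width: 0.559
t 12.57 tcp [ 0.5646 -0.0481  0.11  ] x [-0.062 -0.704 -0.707] z [ 0.996 -0.087 -0.001] F [ 0.07 -0.63 -2.4 ] w 0.559 q [ 0.163  0.448  1.71  -0.785  1.322  0.587]
```

View pics/w15.png

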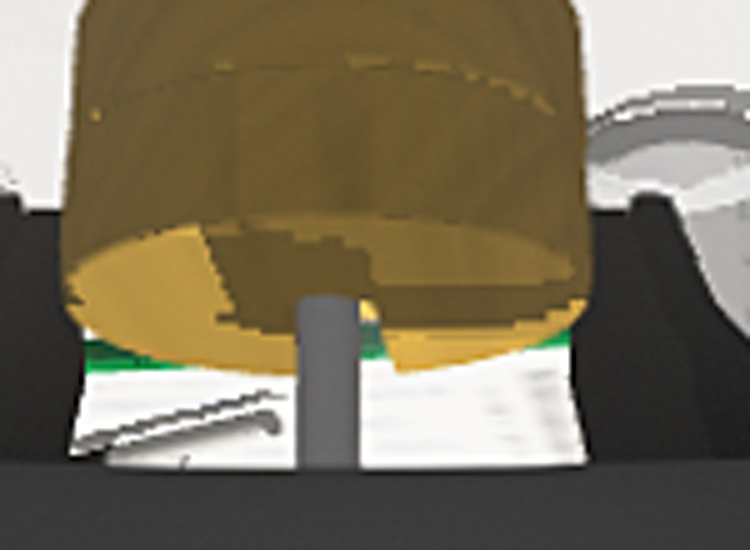

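```bash
python3 -m jog '[[[1.5,1.5,0],[0,0,0]],[[3,3,0],[0,0,0]],[[4.5,4.5,0],[0,0,0]],[[6,6,0],[0,0,0]],[[7.5,7.5,0],[0,0,0]],[[9.2,9.2,0],[0,0,0]],[[9.2,9.2,0],[0,0,0]],[[9.2,9.2,0],[0,0,0]]]'
python3 -m jog '[[[0,0,0],[0,0,0]],[[0,0,0],[0,0,0]],[[0,0,0],[0,0,0]]]'
python3 - <<'E'
from place import *
rep()
c=bot.read_camera("wrist");im=c["image"]
crop(im,250,220,400,350,"w16.png",5)
c=bot.read_camera("scene");crop(c["image"],255,150,355,315,"s16.png",5)
E
```

```text
t: 13.28
tcp_pos: [0.5646, -0.048, 0.097]
orientation: [-0.552, 1.516, -0.681]
force: [0.2, -0.2, -0.4]
gripper_width: 0.557
t: 13.53
tcp_pos: [0.5646, -0.048, 0.0971]
orientation: [-0.552, 1.516, -0.681]
force: [0.4, 0.2, -0.5]
gripper_width: 0.554
t 13.53 tcp [ 0.5646 -0.048   0.0971] x [-0.062 -0.704 -0.707] z [ 0.996 -0.087 -0.001] F [ 0.38  0.21 -0.5 ] w 0.554 q [ 0.163  0.469  1.711 -0.789  1.307  0.603]
```

View pics/w16.png

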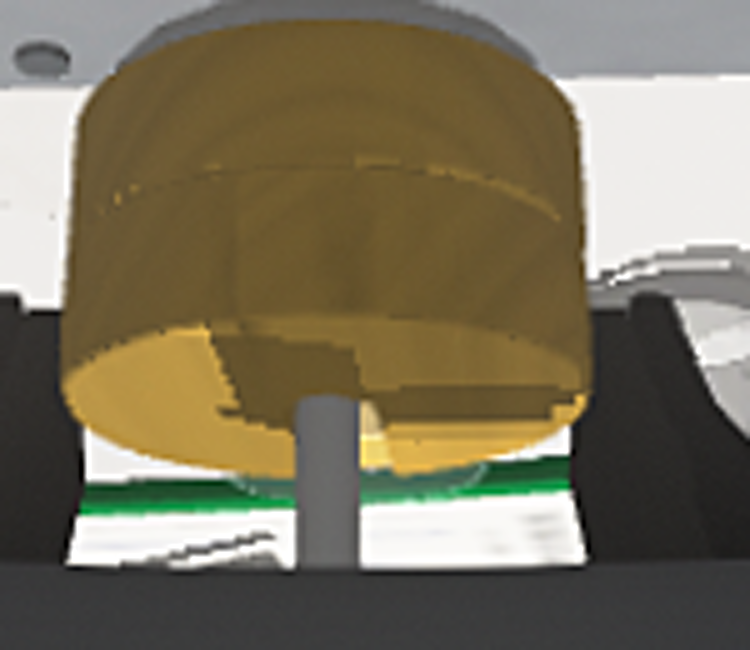

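View pics/s16.png

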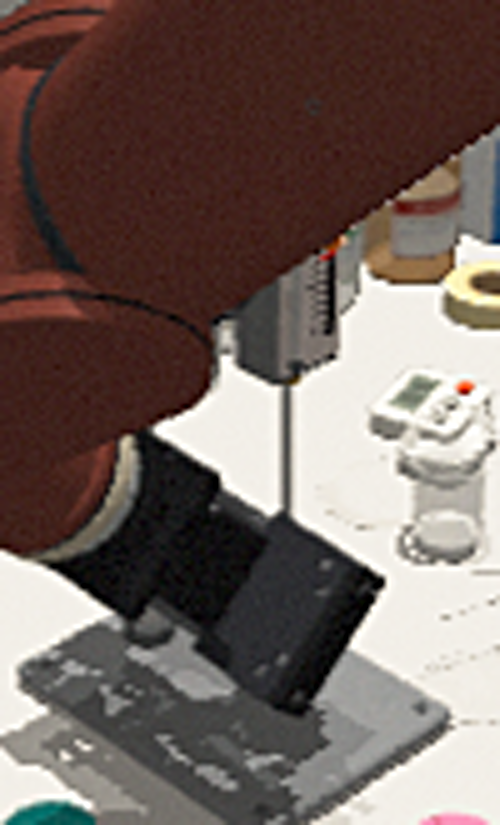

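```bash
python3 -m jog '[[[0,0,0],[0,0,0]],[[0,0,0],[0,0,0]],[[0,0,0],[0,0,0]],[[0,0,0],[0,0,0]],[[0,0,0],[0,0,0]],[[0,0,0],[0,0,0]],[[0,0,0],[0,0,0]],[[0,0,0],[0,0,0]]]' 0.8
python3 - <<'E'
from place import *
rep()
c=bot.read_camera("wrist");im=c["image"]
crop(im,250,220,400,350,"w17.png",5)
E
```

```text
t: 14.3
tcp_pos: [0.5646, -0.048, 0.097]
orientation: [-0.552, 1.516, -0.681]
force: [-0.2, 0.6, -0.2]
gripper_width: 0.794
t 14.3 tcp [ 0.5646 -0.048   0.097 ] x [-0.062 -0.704 -0.707] z [ 0.996 -0.087 -0.001] F [-0.18  0.64 -0.25] w 0.794 q [ 0.163  0.469  1.711 -0.789  1.307  0.603]
```

View pics/w17.png

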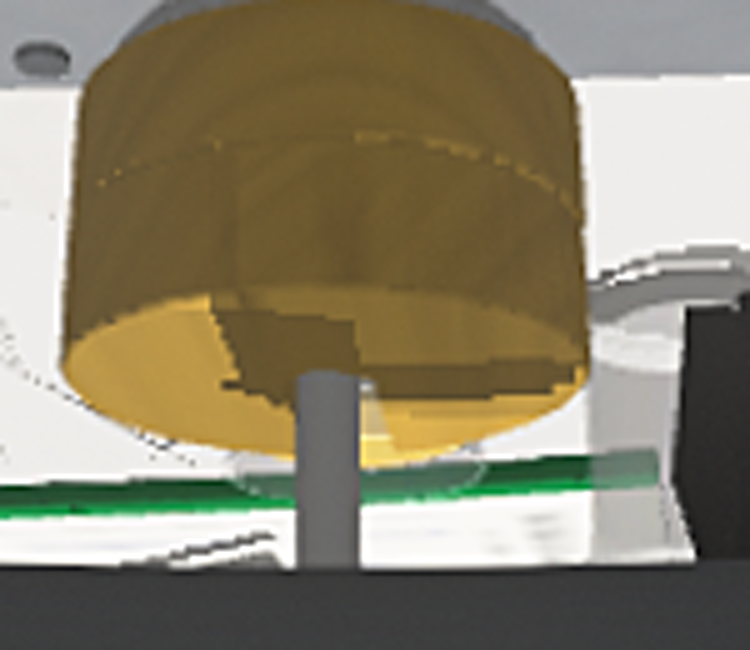

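```bash
python3 -m jog '[[[-5,3,0],[0,0,0]],[[-15,10,0],[0,0,0]],[[-35,20,0],[0,0,0]],[[-60,40,0],[0,0,0]],[[-90,60,0],[0,0,0]],[[-120,60,0],[0,0,0]],[[-120,60,0],[0,0,0]],[[-120,60,0],[0,0,0]]]'
python3 - <<'E'
from place import *
rep()
c=bot.read_camera("wrist");cv2.imwrite("pics/w18.png",c["image"])
c=bot.read_camera("top");crop(c["image"],265,175,365,275,"t18.png",6)
c=bot.read_camera("scene");crop(c["image"],255,150,355,315,"s18.png",5)
E
```

```text
t: 15.02
tcp_pos: [0.5769, 0.0812, 0.1409]
orientation: [-0.551, 1.512, -0.678]
force: [-0.2, -0.1, -0.4]
gripper_width: 0.8
t 15.02 tcp [0.5769 0.0812 0.1409] x [-0.058 -0.703 -0.708] z [ 0.996 -0.084  0.002] F [-0.15 -0.09 -0.4 ] w 0.8 q [ 0.355  0.52   1.538 -0.696  1.504  0.642]
```

View pics/w18.png

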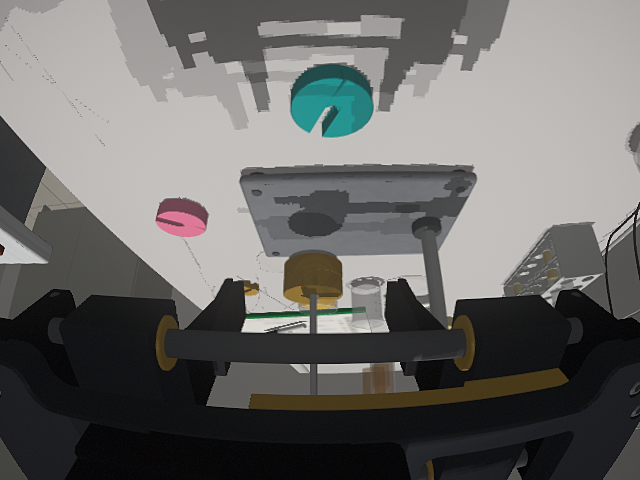

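View pics/t18.png

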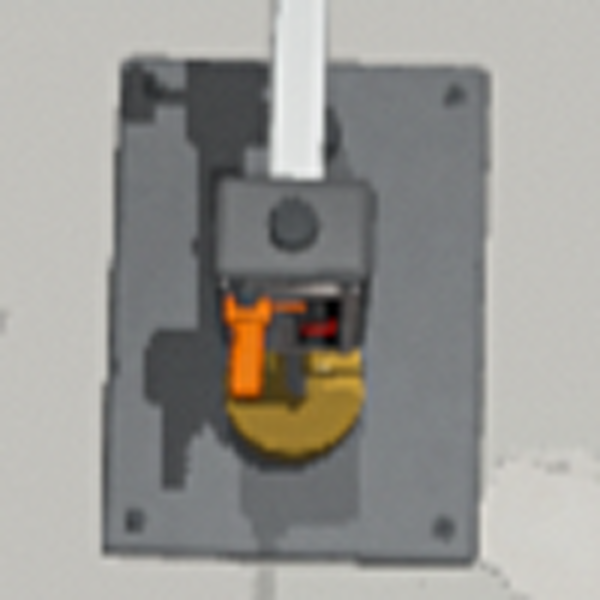

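View pics/s18.png

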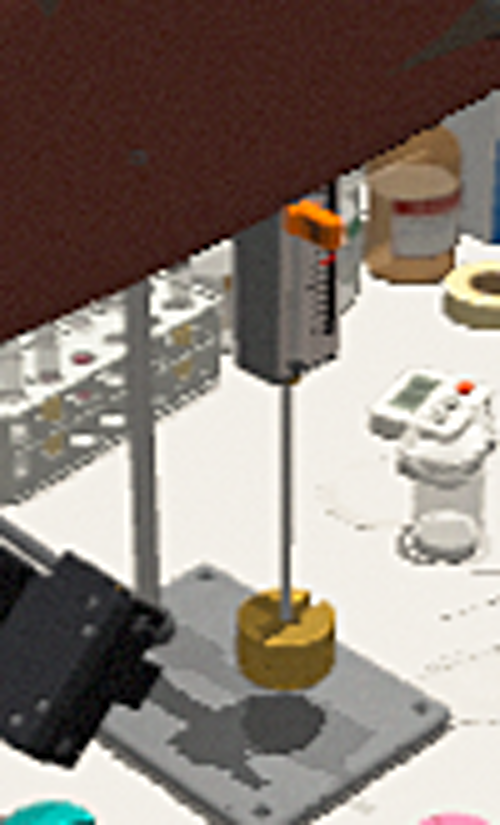

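```bash
cat > rid.py <<'E'
from place import *
def tri(pa,pb,ca,cb):
    o1,d1=ray(ca,*pa);o2,d2=ray(cb,*pb);Am=np.column_stack([d1,-d2]);k=np.linalg.lstsq(Am,o2-o1,rcond=None)[0]
    a=o1+k[0]*d1;b=o2+k[1]*d2;return (a+b)/2,np.linalg.norm(a-b)
E
python3 - <<'E'
from rid import *
t=bot.read_camera("top");s=bot.read_camera("scene")
for n,c,(x0,y0,x1,y1) in(("top",t,(290,205,340,260)),("scene",s,(300,180,340,240))):
    hsv=cv2.cvtColor(c["image"],cv2.COLOR_BGR2HSV)
    for nm,lo,hi in(("or",(6,180,150),(16,255,255)),("red",(0,170,90),(4,255,255)),("red2",(174,150,90),(180,255,255))):
        m=cv2.inRange(hsv,np.array(lo),np.array(hi))[y0:y1,x0:x1];ys,xs=np.nonzero(m)
        if len(xs):print(n,nm,len(xs),'x',xs.min()+x0,xs.max()+x0,'y',ys.min()+y0,ys.max()+y0,'mean',xs.mean()+x0,ys.mean()+y0)
b1=cv2.resize(s["image"][185:220,305:335],None,fx=13,fy=13,interpolation=2)
b2=cv2.resize(t["image"][215:250,295:325],None,fx=13,fy=13,interpolation=2)
cv2.imwrite("pics/r1.png",np.hstack([b1,b2]))
T=np.array([.564,-.0595,0]);a=np.radians(-2.3);ex=np.array([np.cos(a),np.sin(a),0]);ey=np.array([-np.sin(a),np.cos(a),0])
for y in (.010,):
  P=T-ex*(.015+.018)+ey*y+[0,0,.305];print('nominal grip',P,proj(s,P),proj(t,P))
E
```

```text
top or 89 x 303 314 y 225 240 mean 306.1573033707865 231.98876404494382
top red 8 x 316 320 y 229 230 mean 317.625 229.375
top red2 1 x 319 319 y 230 230 mean 319.0 230.0
scene or 22 x 312 322 y 190 196 mean 316.77272727272725 192.72727272727272
scene red 6 x 319 336 y 191 202 mean 327.5 196.5
nominal grip [ 0.5314279  -0.04818371  0.305     ] [319.92083393 197.23270212] [307.40823764 235.86513946]
```

View pics/r1.png

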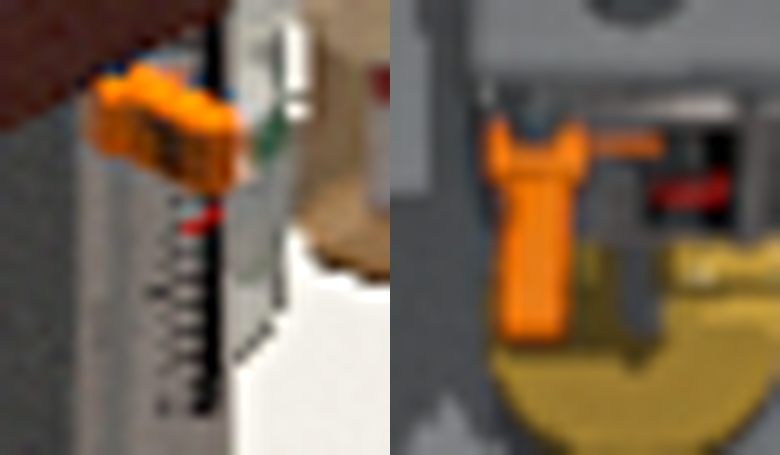

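```bash
python3 - <<'E'
from rid import *
t=bot.read_camera("top");s=bot.read_camera("scene")
a=np.radians(-2.3);ex=np.array([np.cos(a),np.sin(a),0]);ey=np.array([-np.sin(a),np.cos(a),0])
T=np.array([.564,-.0595,0])
E_,g=tri((305.7,239.5),(321.0,196.0),t,s);print('end face',E_,g,'tester xy',(E_-T)@ex,(E_-T)@ey)
# pointer: scene tip (215,212), top tip lower?
for pt in ((317.0,230.0),(318.3,229.6)):
  Q,g=tri(pt,(305+212/13-.5,185+213/13-.5),t,s);print('pointer',Q,g,(Q-T)@ex,(Q-T)@ey)
# stand-alone: face x=-.015-? assume pointer tip plane
for u,v in ((182,230),(220,213)):
  o,d=ray(s,305+u/13-.5,185+v/13-.5)
  P0=T-ex*.019; k=((P0-o)@ex)/(d@ex);X=o+k*d;print('ptr on plane',X,(X-T)@ey)
P0=T-ex*.044
for u,v in ((215,150),(213,190),(217,108)):
  o,d=ray(s,305+u/13-.5,185+v/13-.5);k=((P0-o)@ex)/(d@ex);X=o+k*d;print('fin end',X,(X-T)@ey)
for sg in (1,-1):
  for th in (30,45,55):
    for z in (.305,.28):
      R=pose(th,-2.3,sg);G=T-ex*.036+ey*.010+[0,0,z];q,cst=ik(G-R[:,0]*.013,R,bot.sense()["joint_pos"]);print(sg,th,z,q.round(2),round(cst,6))
E
```

```text
end face [ 0.52466357 -0.0449449   0.31136399] 0.0012228242653236324 tester xy -0.039888860987988814 0.012964736016594678
pointer [ 0.54446121 -0.06505638  0.28536502] 0.0011518631378329843 -0.019300060881917717 -0.006336031685037034
pointer [ 0.54571166 -0.06708049  0.28409071] 0.0003181436402883273 -0.01796939016477774 -0.008308325750168488
ptr on plane [ 0.54500979 -0.05887487  0.28409062] -0.00013748941980393898
ptr on plane [ 0.54463606 -0.0681799   0.28403363] -0.009450014644867279
fin end [ 0.52075697 -0.03976989  0.31460459] 0.01797879169210498
fin end [ 0.52076979 -0.0394506   0.30738289] 0.01829833816636951
fin end [ 0.52074455 -0.04007906  0.32213768] 0.017669372650133224
1 30 0.305 [-0.33 -0.47  2.1   0.17  1.01 -1.92] 0.0
1 30 0.28 [-0.33 -0.46  2.14  0.18  0.96 -1.93] 0.0
1 45 0.305 [-0.4  -0.67  2.32  0.36  0.77 -2.1 ] 0.0
1 45 0.28 [-0.4  -0.65  2.35  0.38  0.72 -2.12] 0.0
1 55 0.305 [-0.45 -0.79  2.46  0.58  0.64 -2.3 ] 0.0
1 55 0.28 [-0.45 -0.76  2.49  0.63  0.59 -2.36] 0.0
-1 30 0.305 [-0.33 -0.47  2.1   0.17  1.01  1.23] 0.0
-1 30 0.28 [-0.33 -0.46  2.14  0.18  0.96  1.22] 0.0
-1 45 0.305 [-0.4  -0.67  2.32  0.36  0.77  1.05] 0.0
-1 45 0.28 [-0.4  -0.65  2.35  0.38  0.72  1.02] 0.0
-1 55 0.305 [-0.45 -0.79  2.46  0.58  0.63  0.84] 0.0
-1 55 0.28 [-0.45 -0.76  2.49  0.63  0.58  0.78] 0.0
```

```bash
python3 - <<'E'
from rid import *
a=np.radians(-2.3);ex=np.array([np.cos(a),np.sin(a),0]);ey=np.array([-np.sin(a),np.cos(a),0])
T=np.array([.564,-.0595,0])
q0=np.array(bot.sense()["joint_pos"]);R=pose(45,-2.3,-1)
G=T-ex*.039+ey*.013+[0,0,.311]-R[:,0]*.105   # 90mm back
q1,c=ik(G,R,q0);print(q1,c,G)
for f in (0,.25,.5,.75,1):
  q=q0+(q1-q0)*f;Rw=(W(q)*Cm);print(f,pos(q,K).round(3),Rw.as_matrix()[:,0].round(2),Rw.as_matrix()[:,2].round(2)); 
q=q0+(q1-q0)*.5
plan([.44,.10,.30],(W(q)*Cm).as_matrix())
E
```

```text
[-0.48360753 -0.91        2.29596766  0.35221044  1.06059217  1.06503331] 0.0016327114111346535 [ 0.45136673 -0.0419657   0.38524621]
0 [0.575 0.078 0.138] [-0.06 -0.7  -0.71] [ 1.   -0.09 -0.  ]
0.25 [0.535 0.023 0.207] [-0.06 -0.43 -0.9 ] [ 0.88 -0.44  0.15]
0.5 [ 0.498 -0.006  0.269] [ 0.13 -0.17 -0.98] [ 0.62 -0.75  0.21]
0.75 [ 0.472 -0.024  0.328] [ 0.41 -0.03 -0.91] [ 0.28 -0.95  0.16]
1 [ 0.456 -0.043  0.386] [ 0.7  -0.03 -0.72] [-0.04 -1.   -0.  ]
shift [-121.  -106.6 -137. ] turn [47.1  6.9 36.9] rows 8.4
```

```bash
python3 -m jog '[[[-20,0,-20],[6,1,5]],[[-40,-25,-45],[12,2,9]],[[-60,-45,-70],[18,3,14]],[[-80,-65,-95],[24,3.5,18]],[[-100,-85,-115],[29,4,23]],[[-121,-107,-137],[35,5,28]],[[-121,-107,-137],[41,6,32]],[[-121,-107,-137],[47,7,37]]]' 0.5
python3 - <<'E'
from rid import *
rep()
a=np.radians(-2.3);ex=np.array([np.cos(a),np.sin(a),0]);ey=np.array([-np.sin(a),np.cos(a),0])
T=np.array([.564,-.0595,0]);R=pose(45,-2.3,-1)
plan([.42,.0,.37],R)
print(ik([.42,.0,.37],R,bot.sense()["joint_pos"]))
G=T-ex*.039+ey*.013+[0,0,.311]-R[:,0]*.075;print(G,ik(G,R,bot.sense()["joint_pos"]));plan(G,R)
E
```

```text
t: 16.03
tcp_pos: [0.4405, 0.0997, 0.3036]
orientation: [0.541, 1.28, -0.747]
force: [-0.5, 0.3, 0.0]
gripper_width: 0.5
t 16.03 tcp [0.4405 0.0997 0.3036] x [ 0.112 -0.193 -0.975] z [ 0.648 -0.73   0.218] F [-0.54  0.33  0.03] w 0.5 q [ 0.197 -0.279  1.925 -0.215  1.426  1.07 ]
shift [-47.8 -83.8  74. ] turn [46.1 -4.8 40.2] rows 8.6
(array([-0.28627152, -0.91      ,  2.29822972,  0.17481548,  1.05731694,
        1.29708758]), np.float64(0.052184229920070796))
[ 0.47256285 -0.04281702  0.36403301] (array([-0.45425739, -0.86148641,  2.31968884,  0.35152975,  0.97152118,
        1.06510626]), np.float64(2.3090653141475387e-23))
shift [-27.8 -72.  138. ] turn [46.1 -4.8 40.2] rows 8.6
```

```bash
python3 -m jog '[[[-20,-20,30],[6,-0.6,5]],[[-28,-40,60],[12,-1.2,10]],[[-28,-60,90],[18,-1.8,15]],[[-28,-72,115],[24,-2.4,20]],[[-28,-72,138],[29,-3,25]],[[-28,-72,138],[35,-3.6,30]],[[-28,-72,138],[41,-4.2,35]],[[-28,-72,138],[46,-4.8,40]]]' 0.35
python3 -m jog '[[[0,0,0],[0,0,0]],[[0,0,0],[0,0,0]]]'
python3 - <<'E'
from rid import *
rep()
a=np.radians(-2.3);ex=np.array([np.cos(a),np.sin(a),0]);ey=np.array([-np.sin(a),np.cos(a),0])
T=np.array([.564,-.0595,0]);R=pose(45,-2.3,-1)
G=T-ex*.039+ey*.013+[0,0,.311]-R[:,0]*.075;plan(G,R)
c=bot.read_camera("wrist");cv2.imwrite("pics/w20.png",c["image"])
c=bot.read_camera("top");crop(c["image"],255,165,375,285,"t20.png",5)
c=bot.read_camera("scene");crop(c["image"],255,150,355,290,"s20.png",5)
E
```

```text
t: 16.7
tcp_pos: [0.4724, -0.0443, 0.3643]
orientation: [1.437, 0.639, -0.664]
force: [-0.7, -0.2, 0.5]
gripper_width: 0.348
t: 16.87
tcp_pos: [0.4714, -0.0451, 0.3634]
orientation: [1.436, 0.64, -0.667]
force: [0.9, -0.1, 0.1]
gripper_width: 0.352
t 16.87 tcp [ 0.4714 -0.0451  0.3634] x [ 0.667 -0.029 -0.744] z [-0.002 -0.999  0.037] F [ 0.89 -0.07  0.08] w 0.352 q [-0.442 -0.818  2.28   0.311  1.011  1.042]
shift [ 0.3  1.3 -2.3] turn [3.1 0.  3.1] rows 0.6
```

View pics/w20.png

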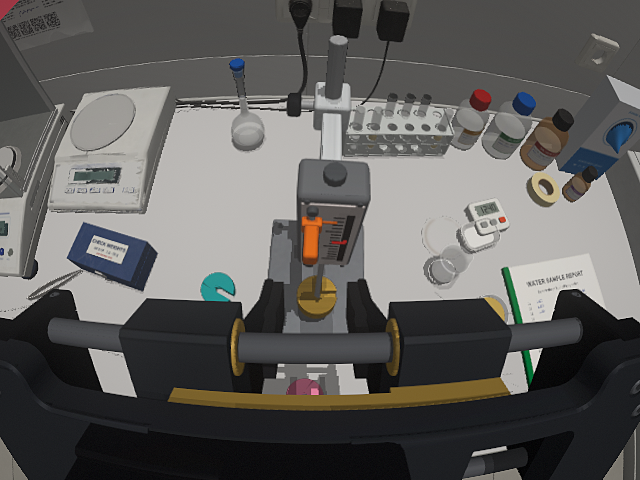

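View pics/t20.png

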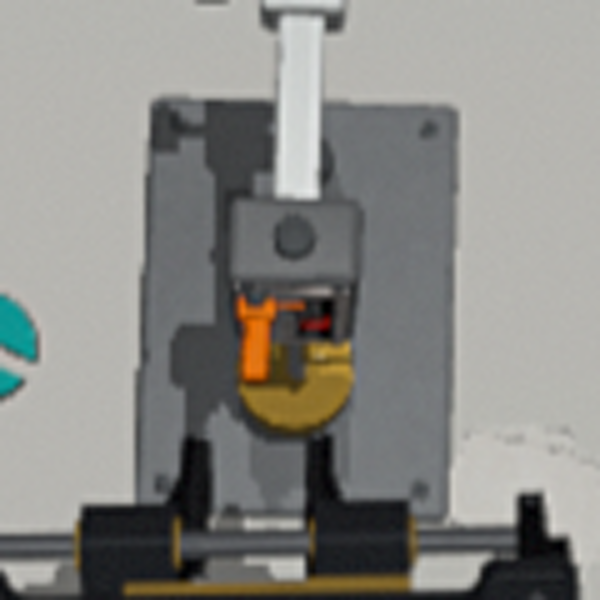

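View pics/s20.png

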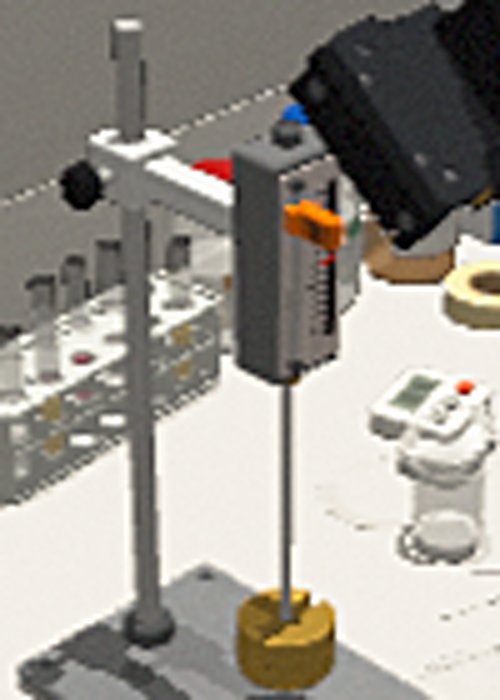

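```bash
python3 - <<'E'
from rid import *
c=bot.read_camera("wrist");im=c["image"]
crop(im,285,150,375,320,"w21.png",4) if 0 else None
b1=cv2.resize(im[195:275,290:370],None,fx=9,fy=9,interpolation=2);cv2.imwrite("pics/w21.png",b1)
a=np.radians(-2.3);ex=np.array([np.cos(a),np.sin(a),0]);ey=np.array([-np.sin(a),np.cos(a),0])
T=np.array([.564,-.0595,0])
for zr in (.305,.311,.317):
  for k in(.022,.044): print(zr,k,((projw(c,T-ex*k+ey*.011+[0,0,zr])-[290,195]+.5)*9).round(0))
print('ptr',((projw(c,T-ex*.019-ey*.009+[0,0,.284])-[290,195]+.5)*9).round(0),((projw(c,T-ex*.015-ey*.022+[0,0,.225])-[290,195]+.5)*9).round(0),((projw(c,T-ex*.015-ey*.022+[0,0,.337])-[290,195]+.5)*9).round(0),((projw(c,T-ex*.015+ey*.022+[0,0,.337])-[290,195]+.5)*9).round(0))
E
```

```text
0.305 0.022 [243. 375.]
0.305 0.044 [230. 664.]
0.311 0.022 [246. 340.]
0.311 0.044 [234. 635.]
0.317 0.022 [250. 302.]
0.317 0.044 [237. 603.]
ptr [489. 464.] [557. 674.] [776.  99.] [96. 60.]
```

View pics/w21.png

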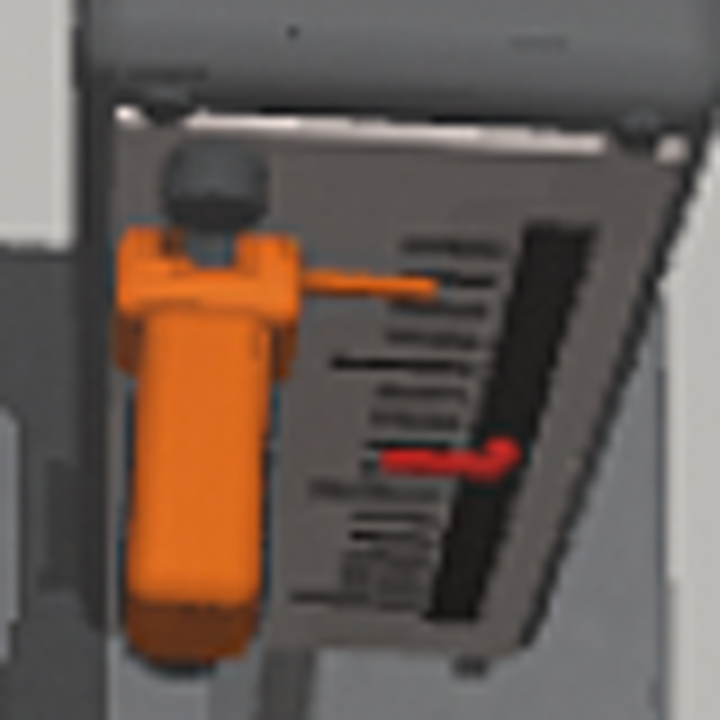

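```bash
cat >> rid.py <<'E'
a=np.radians(-2.3);ex=np.array([np.cos(a),np.sin(a),0]);ey=np.array([-np.sin(a),np.cos(a),0])
T=np.array([.564,-.0595,0])
def onface(c,u,v,k):
    o,d=rayw(c,u,v);return o+d*(((T-ex*k-o)@ex)/(d@ex))
E
python3 - <<'E'
from rid import *
c=bot.read_camera("wrist")
f=lambda u,v,k:onface(c,290+u/9-.45,195+v/9-.45,k)
for k in (.015,.017,.019): print(k,'line',f(430,288,k).round(4),'ptr tip',f(390,460,k).round(4),'base',f(505,455,k).round(4))
for z in (600,650): X=f(190,z,.044);print('fin end',X,(X-T)@ey)
for y in (247,283,312,340,364,394,418): print(f(450,y,.015)[2].round(4),end=' ')
R=pose(45,-2.3,-1)
G=T-ex*.039+ey*.0135+[0,0,.312]-R[:,0]*.017;print(G);plan(G,R);G2=G-R[:,0]*.04;plan(G2,R);rep()
E
```

```text
0.015 line [ 0.5489 -0.061   0.3066] ptr tip [ 0.5489 -0.0606  0.2746] base [ 0.5486 -0.0698  0.2768]
0.017 line [ 0.5469 -0.0605  0.3106] ptr tip [ 0.547  -0.0602  0.2793] base [ 0.5466 -0.0692  0.2815]
0.019 line [ 0.545  -0.0601  0.3147] ptr tip [ 0.545  -0.0598  0.284 ] base [ 0.5446 -0.0686  0.2861]
fin end [ 0.5206088  -0.04345887  0.31732089] 0.014286836883068605
fin end [ 0.52059856 -0.04371385  0.30760083] 0.014031660017315607
0.3133 0.3076 0.3027 0.2979 0.2937 0.2882 0.2836 [ 0.51356207 -0.04396332  0.32402082]
shift [57.7  2.7 -1.7] turn [ 3.1 -0.1  3. ] rows 1.4
shift [17.8  0.6 -1.8] turn [ 3.1 -0.1  3. ] rows 0.6
t 17.12 tcp [ 0.4729 -0.0442  0.3652] x [ 0.668 -0.027 -0.743] z [ 0.    -0.999  0.037] F [-0.49  0.18  0.52] w 0.353 q [-0.439 -0.814  2.275  0.312  1.01   1.042]
```

```bash
python3 -m jog '[[[5,0.5,-1.8],[3.1,0,3]],[[18,1,-1.8],[3.1,0,3]],[[30,1.5,-1.8],[3.1,0,3]],[[42,2,-1.7],[3.1,0,3]],[[52,2.5,-1.7],[3.1,0,3]],[[57.5,2.7,-1.7],[3.1,0,3]],[[57.5,2.7,-1.7],[3.1,0,3]],[[57.5,2.7,-1.7],[3.1,0,3]]]'
python3 - <<'E'
from rid import *
rep()
c=bot.read_camera("wrist");crop(c["image"],230,170,400,330,"w22.png",4)
c=bot.read_camera("scene");crop(c["image"],295,170,355,230,"s22.png",9)
E
```

```text
t: 17.78
tcp_pos: [0.5135, -0.0436, 0.324]
orientation: [1.497, 0.589, -0.644]
force: [-0.2, -0.1, -0.8]
gripper_width: 0.347
t 17.78 tcp [ 0.5135 -0.0436  0.324 ] x [ 0.705 -0.026 -0.708] z [-0.038 -0.999 -0.001] F [-0.24 -0.06 -0.8 ] w 0.347 q [-0.395 -0.696  2.314  0.35   0.804  1.065]
```

View pics/w22.png

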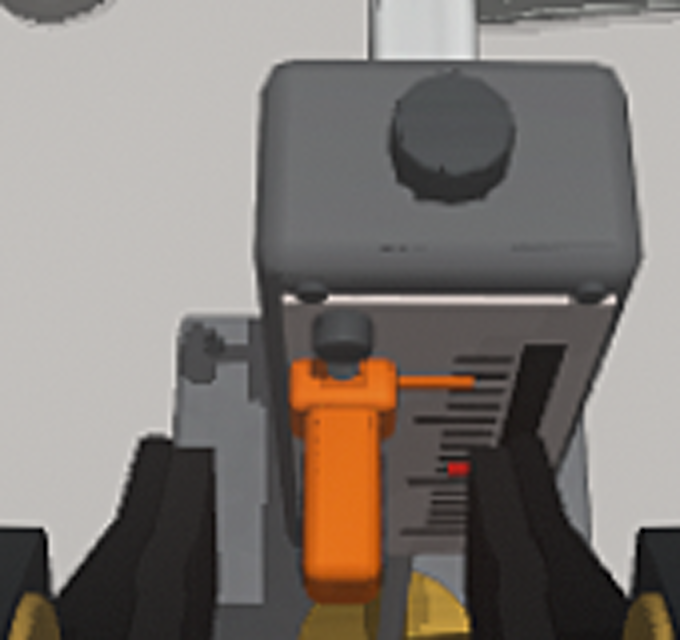

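View pics/s22.png

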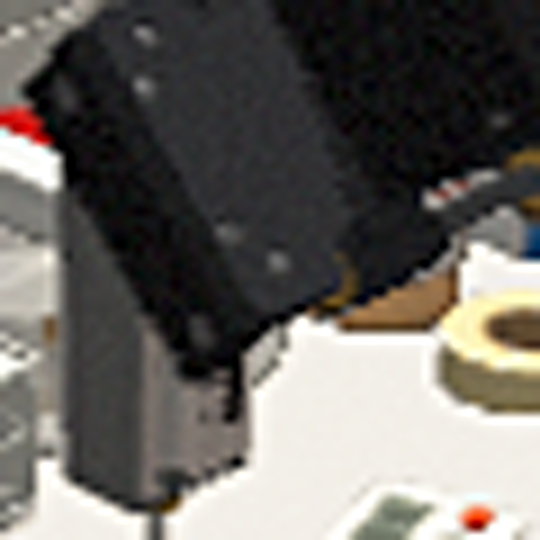

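```bash
python3 -m jog '[[[0,0,0],[0,0,0]],[[0,0,0],[0,0,0]],[[0,0,0],[0,0,0]],[[0,0,0],[0,0,0]],[[0,0,0],[0,0,0]],[[0,0,0],[0,0,0]],[[0,0,0],[0,0,0]],[[0,0,0],[0,0,0]]]' 0 15
python3 - <<'E'
from rid import *
rep()
c=bot.read_camera("wrist");crop(c["image"],250,200,400,330,"w23.png",5)
E
```

```text
t: 18.55
tcp_pos: [0.5135, -0.0437, 0.325]
orientation: [1.497, 0.587, -0.643]
force: [-3.1, 2.0, 2.0]
gripper_width: 0.102
t 18.55 tcp [ 0.5135 -0.0437  0.325 ] x [ 0.707 -0.026 -0.707] z [-0.038 -0.999 -0.001] F [-3.1   1.96  1.98] w 0.102 q [-0.395 -0.698  2.313  0.351  0.804  1.065]
```

View pics/w23.png

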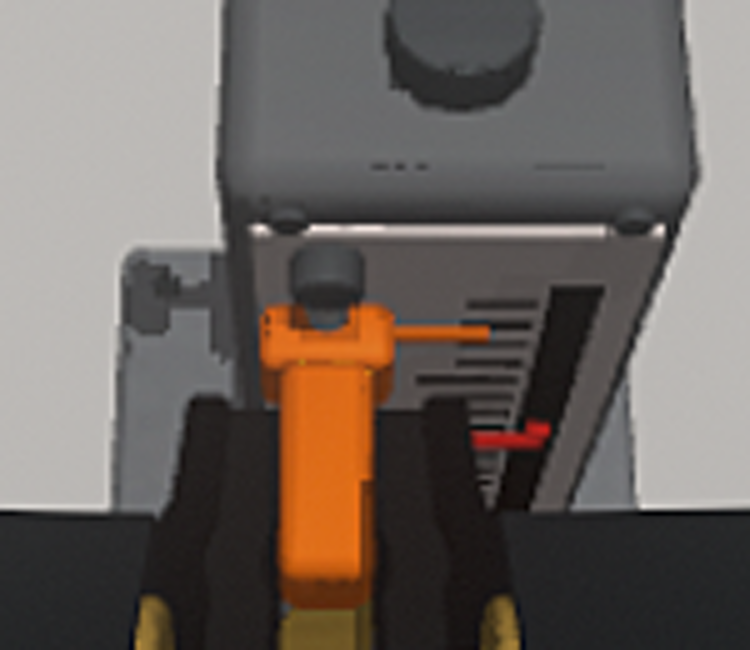

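```bash
python3 -m jog '[[[2.5,-2.5,0],[0,0,0]],[[5,-5,0],[0,0,0]],[[8,-8,0],[0,0,0]],[[11,-11,0],[0,0,0]],[[14,-14,0],[0,0,0]],[[17,-17,0],[0,0,0]],[[19,-19,0],[0,0,0]],[[19,-19,0],[0,0,0]]]'
python3 -m jog '[[[0,0,0],[0,0,0]],[[0,0,0],[0,0,0]]]'
python3 - <<'E'
from rid import *
rep()
c=bot.read_camera("wrist");crop(c["image"],250,200,400,330,"w24.png",5)
E
```

```text
t: 19.27
tcp_pos: [0.5134, -0.0437, 0.2971]
orientation: [1.498, 0.587, -0.644]
force: [5.1, 2.1, -2.0]
gripper_width: 0.104
t: 19.43
tcp_pos: [0.5135, -0.0437, 0.2969]
orientation: [1.498, 0.587, -0.644]
force: [4.2, 1.3, -1.6]
gripper_width: 0.103
t 19.43 tcp [ 0.5135 -0.0437  0.2969] x [ 0.706 -0.026 -0.707] z [-0.038 -0.999 -0.001] F [ 4.2   1.28 -1.61] w 0.103 q [-0.395 -0.68   2.356  0.372  0.749  1.036]
```

View pics/w24.png

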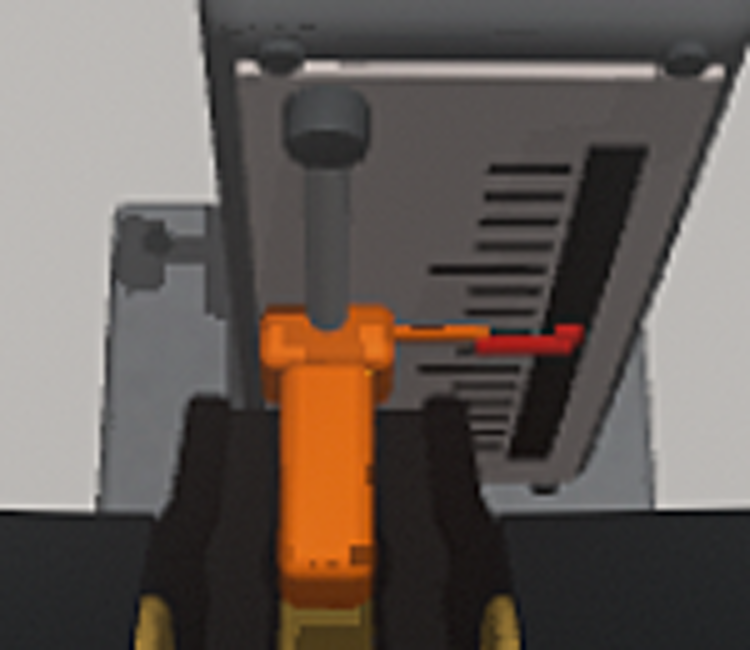

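```bash
python3 -m jog '[[[0,0,0],[0,0,0]],[[0,0,0],[0,0,0]],[[0,0,0],[0,0,0]],[[0,0,0],[0,0,0]],[[0,0,0],[0,0,0]],[[0,0,0],[0,0,0]]]' 0.35
python3 -m jog '[[[-5,0,0],[0,0,0]],[[-15,0,0],[0,0,0]],[[-30,0,0],[0,0,0]],[[-45,0,0],[0,0,0]],[[-60,0,0],[0,0,0]],[[-60,0,0],[0,0,0]],[[-60,0,0],[0,0,0]]]'
python3 - <<'E'
from rid import *
rep()
c=bot.read_camera("wrist");crop(c["image"],280,180,380,280,"w25.png",7)
s=bot.read_camera("scene");crop(s["image"],300,180,345,230,"s25.png",12)
for X in ([.42,-.05,.14],[.45,-.05,.14],[.42,-.05,.2]):
  plan(X,pose(45,-2.3,-1));print(ik(X,pose(45,-2.3,-1),bot.sense()["joint_pos"]))
E
```

```text
t: 19.98
tcp_pos: [0.5135, -0.0438, 0.297]
orientation: [1.498, 0.587, -0.644]
force: [-0.0, -0.6, 0.4]
gripper_width: 0.345
t: 20.57
tcp_pos: [0.4713, -0.0426, 0.3408]
orientation: [1.498, 0.584, -0.643]
force: [-0.1, -0.2, -0.9]
gripper_width: 0.351
t 20.57 tcp [ 0.4713 -0.0426  0.3408] x [ 0.708 -0.028 -0.705] z [-0.039 -0.999  0.   ] F [-0.06 -0.18 -0.9 ] w 0.351 q [-0.458 -0.869  2.366  0.366  0.934  1.043]
shift [ 104.8 -176.4   10. ] turn [ 0.  -0.1  0.1] rows 4.9
(array([-0.52208667, -0.64164199,  2.57      ,  0.51395743,  0.67410284,
        0.76265622]), np.float64(0.12075104613103793))
shift [ 126.  -155.2    8.8] turn [ 0.  -0.1  0.1] rows 4.8
(array([-0.48513163, -0.58092078,  2.57      ,  0.57961812,  0.5643391 ,
        0.71932862]), np.float64(0.04225108835977649))
shift [  62.4 -134.     9.9] turn [ 0.  -0.1  0.1] rows 3.6
(array([-0.54792236, -0.86159142,  2.57      ,  0.45176221,  0.84570539,
        0.8579995 ]), np.float64(0.04972901913127614))
```

View pics/w25.png

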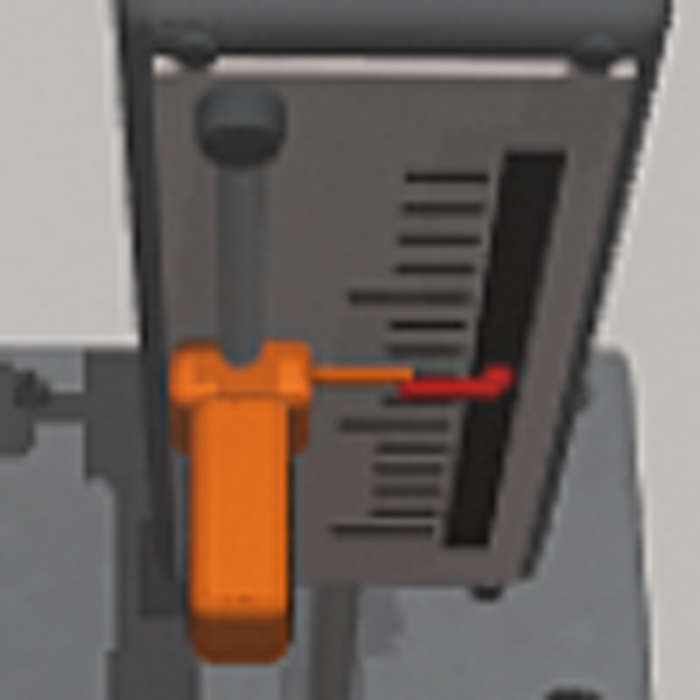

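View pics/s25.png

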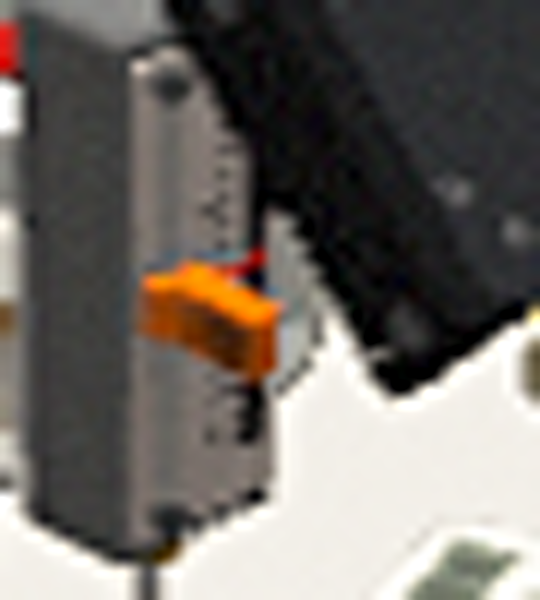

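```bash
python3 - <<'E'
from rid import *
for X,th in (([.46,-.05,.25],45),([.47,-.05,.25],45),([.47,-.05,.2],45),([.43,-.05,.2],35),([.43,-.05,.25],30),([.45,-.15,.25],45),([.45,-.15,.2],45)):
  q,cc=ik(X,pose(th,-2.3,-1),bot.sense()["joint_pos"]);print(X,th,q.round(2),cc.round(6))
c=bot.read_camera("wrist");np.savez("c25.npz",**{k:c[k] for k in("R","t")});cv2.imwrite("pics/w25full.png",c["image"])
plan([.47,-.05,.25],pose(45,-2.3,-1))
E
```

```text
[0.46, -0.05, 0.25] 45 [-0.51 -0.87  2.53  0.46  0.81  0.9 ] 0.0
[0.47, -0.05, 0.25] 45 [-0.49 -0.82  2.51  0.45  0.77  0.91] 0.0
[0.47, -0.05, 0.2] 45 [-0.48 -0.75  2.57  0.52  0.65  0.82] 5.9e-05
[0.43, -0.05, 0.2] 35 [-0.49 -0.79  2.52  0.33  0.87  0.98] 0.0
[0.43, -0.05, 0.25] 30 [-0.45 -0.75  2.38  0.23  1.03  1.09] 0.0
[0.45, -0.15, 0.25] 45 [-0.86 -0.74  2.47  0.69  0.94  0.47] 0.0
[0.45, -0.15, 0.2] 45 [-0.86 -0.67  2.53  0.77  0.84  0.35] 0.0
shift [ 62.1 -63.    8.1] turn [ 0.  -0.1  0.1] rows 2.1
```

```bash
python3 -m jog '[[[15,-16,2],[0,0,0]],[[35,-36,4],[0,0,0]],[[55,-56,6],[0,0,0]],[[75,-76,8],[0,0,0]],[[82,-85,8],[0,0,0]],[[82,-85,8],[0,0,0]],[[82,-85,8],[0,0,0]],[[82,-85,8],[0,0,0]]]'
python3 - <<'E'
from rid import *
rep()
c=bot.read_camera("wrist");np.savez("c26.npz",**{k:c[k] for k in("R","t")});cv2.imwrite("pics/w26.png",c["image"]);print(-np.array(c["R"]).T@c["t"])
s=bot.read_camera("scene");crop(s["image"],300,180,345,230,"s26.png",12)
E
```

```text
t: 21.38
tcp_pos: [0.4694, -0.0502, 0.2225]
orientation: [1.498, 0.586, -0.643]
force: [-0.1, 0.3, 0.3]
gripper_width: 0.352
t 21.38 tcp [ 0.4694 -0.0502  0.2225] x [ 0.707 -0.027 -0.707] z [-0.039 -0.999 -0.001] F [-0.11  0.34  0.33] w 0.352 q [-0.491 -0.792  2.55   0.493  0.713  0.855]
[ 0.4314387  -0.04875257  0.37861484]
```

View pics/w26.png

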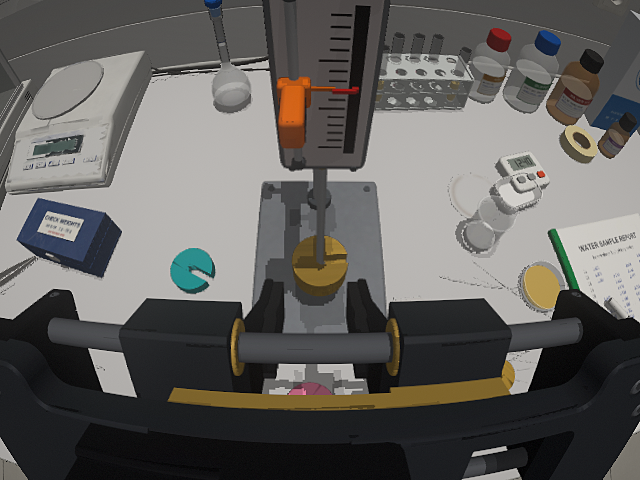

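View pics/s26.png

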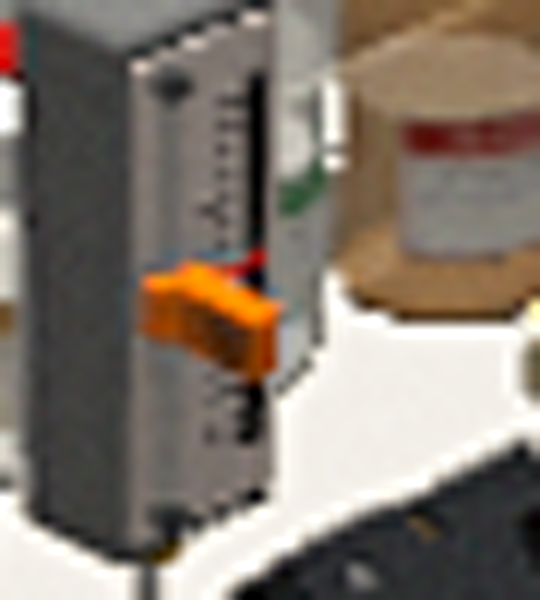

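```bash
python3 - <<'E'
import cv2,numpy as np
a=cv2.imread("pics/w25full.png");b=cv2.imread("pics/w26.png")
A=cv2.resize(a[205:285,290:370],(0,0),fx=8,fy=8,interpolation=2);cv2.imwrite("pics/a25.png",A)
B=cv2.resize(b[60:160,270:370],(0,0),fx=6,fy=6,interpolation=2);cv2.imwrite("pics/b26.png",B)
E
```

```text
(no output)
```

View pics/a25.png

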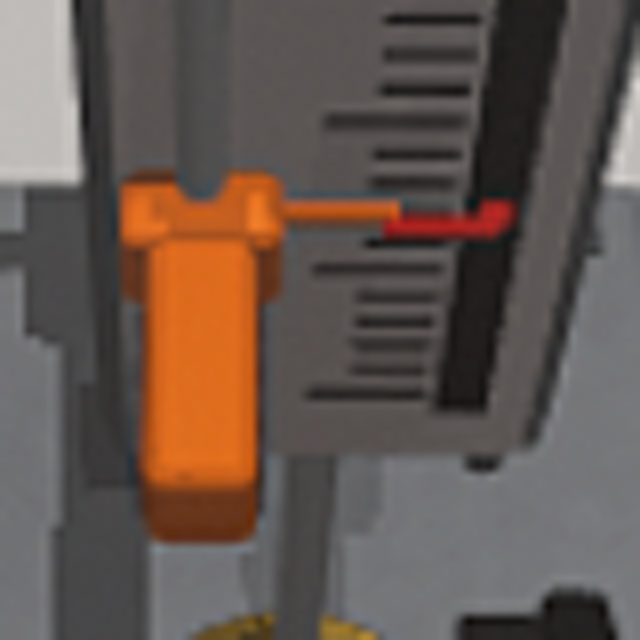

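View pics/b26.png

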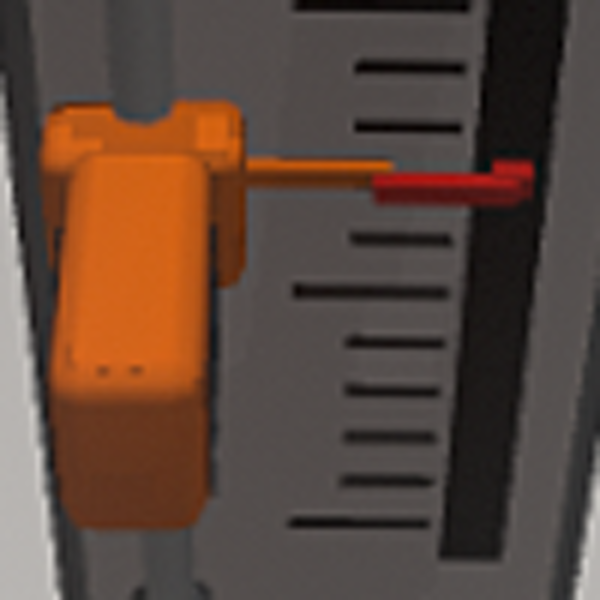

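```bash
python3 - <<'E'
from rid import *
c=bot.read_camera("wrist");mk=lambda f:{**{k:c[k] for k in("fx","fy","cx","cy")},**dict(np.load(f))}
ca,cb=mk("c25.npz"),mk("c26.npz")
def tr(a,b):
    o1,d1=rayw(ca,290+a[0]/8-.44,205+a[1]/8-.44);o2,d2=rayw(cb,270+b[0]/6-.42,60+b[1]/6-.42)
    k=np.linalg.lstsq(np.column_stack([d1,-d2]),o2-o1,rcond=None)[0];A=o1+k[0]*d1;B=o2+k[1]*d2;X=(A+B)/2
    return X.round(4),np.linalg.norm(A-B).round(4),((X-T)@ex).round(4),((X-T)@ey).round(4)
print('ptr',tr((388,226),(376,187)));print('ptr base',tr((505,215),(520,175)));print('line',tr((400,211),(392,170)));print('line l',tr((290,209),(250,172)))
print('fin top',tr((203,482),(132,392)));print('fin bot',tr((200,537),(132,525)))
s=bot.read_camera("scene")
# scene: fin end face top/bottom on plane x=-.044 ; 
def sc(u,v,k):
    o,d=ray(s,300+u/12-.46,180+v/12-.46);X=o+d*(((T-ex*k-o)@ex)/(d@ex));return X.round(4),((X-T)@ey).round(4)
for k in(.040,.044):print('scene fin',sc(258,308,k),sc(258,375,k))
print('scene ptr',sc(262,256,.019),sc(225,270,.019))
E
```

```text
ptr (array([ 0.5455, -0.0599,  0.2825]), np.float64(0.0001), np.float64(-0.0185), np.float64(-0.0012))
ptr base (array([ 0.5457, -0.0694,  0.2833]), np.float64(0.0001), np.float64(-0.0179), np.float64(-0.0106))
line (array([ 0.5465, -0.061 ,  0.2831]), np.float64(0.0), np.float64(-0.0175), np.float64(-0.0022))
line l (array([ 0.5473, -0.0519,  0.2825]), np.float64(0.0004), np.float64(-0.017), np.float64(0.0069))
fin top (array([ 0.5212, -0.0442,  0.2881]), np.float64(0.0002), np.float64(-0.0434), np.float64(0.0136))
fin bot (array([ 0.5214, -0.0437,  0.2764]), np.float64(0.0001), np.float64(-0.0432), np.float64(0.014))
scene fin (array([ 0.5246, -0.0445,  0.2894]), np.float64(0.0134)) (array([ 0.5246, -0.0448,  0.2755]), np.float64(0.0131))
scene fin (array([ 0.5207, -0.0402,  0.2924]), np.float64(0.0175)) (array([ 0.5207, -0.0405,  0.2786]), np.float64(0.0172))
scene ptr (array([ 0.5446, -0.068 ,  0.2841]), np.float64(-0.0093)) (array([ 0.545 , -0.0582,  0.2847]), np.float64(0.0005))
```

```bash
python3 - <<'E'
from rid import *
c=bot.read_camera("wrist");im=c["image"]
b=cv2.resize(im[225:310,275:365],None,fx=8,fy=8,interpolation=2)
for zz,col in((.0812,(0,0,255)),(.0532,(255,0,0))):
  for t in np.linspace(0,2*np.pi,80):
    q=projw(c,T+[.025*np.cos(t),.025*np.sin(t),zz]);cv2.circle(b,tuple(int(v) for v in (q-[275,225]+.5)*8),1,col,-1)
cv2.imwrite("pics/w27.png",b)
E
```

```text
(no output)
```

View pics/w27.png

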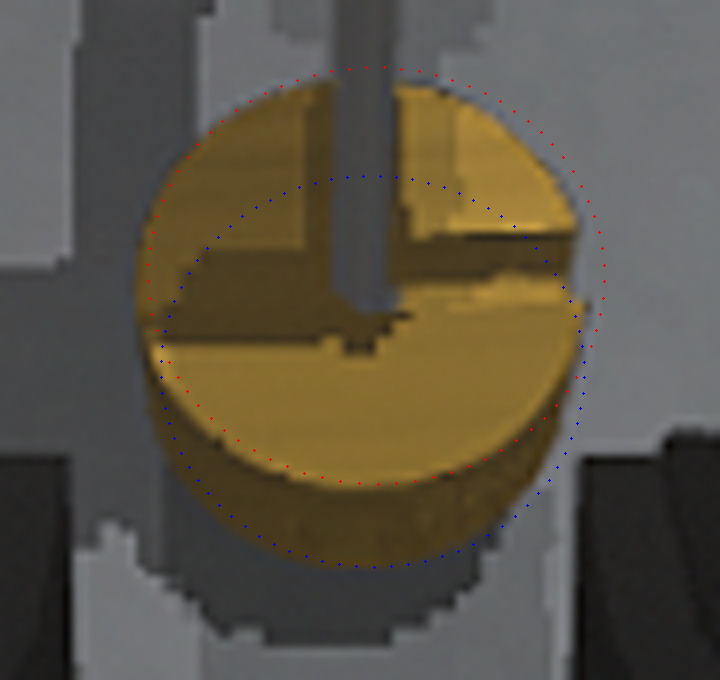

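```bash
python3 -c "
from h import *
rep();print(bot.close_job())"
```

```text
t 21.63 tcp [ 0.469  -0.0501  0.2219] x [ 0.707 -0.027 -0.707] z [-0.038 -0.999 -0.001] F [0.99 0.52 0.37] w 0.349 q [-0.491 -0.792  2.551  0.493  0.713  0.854]
the job is handed in; nothing more can be done
None
```

The second large mass is on the hanger and the rider is level with the pointer. I handed the job in at about 21.6 s, and no verdict came back.

**What I did**
- **Pick:** I gripped the large mass at top-camera pixel (213, 289) with the tool tilted 45°.
- **Placing:** I slid it onto the stem sideways, with its slot pointing to the robot's right. I felt the stem touch the slot end (4 N) and backed off about 1.5 mm to centre it.
- **Setting down:** I lowered it with the hanger by about 20 mm until the force on the tool was nearly zero, then released it.
- **Rider:** I pinched the orange rider and slid it down 28 mm, then let go and backed away.

**Last checks**
- **Mass:** It sits flat on the first one. Its outline was about 1 mm from where I expected it, which is within the camera calibration.
- **Slots:** They are about 90° apart. I measured the first slot before placing; the second mass now hides it. I saw no sign that the first mass had turned.
- **Rider and pointer:** Triangulating two wrist views puts the pointer at about 0.283 m, the rider's line at 0.283 m and the fin centre at 0.282 m. The scene camera puts the pointer at 0.284 m. It puts the fin at 0.2825–0.2855 m, depending on the depth assumed, so the views differ by 2–3 mm at most, inside the 4 mm allowed.
- **Things left alone:** I never reached for the small mass, the beaker or the dish. I did not measure their positions again at the end.

One thing did not go to plan. On the first approach the last joint reached the edge of its range (2.681 read, limit 2.68). I turned the gripper half a turn the other way before grasping.

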